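# Build up a gear set on its arbor stand

### The arm

A 6-joint arm with a two-finger parallel gripper is mounted at the origin on the work surface. World frame = base frame: x ahead of the robot, y to its left, z up, the work surface at z = 0. Lengths are in mm, angles in degrees, forces in N, time in s.
With the tool pointing down it reaches from about 200 to 875 mm from the base axis. Payload 3.4 kg.
Tool frame: the origin (TCP) lies at the very end of the fingers, on their centre line; the grasp point (between the pads) lies 19 mm behind it; z points along the fingers, y is the direction in which the jaws open and shut (so a half turn about z gives the same grasp; the last joint's range is limited). The gripper opens to 94 mm and grips with 3 to 60 N. Pads are 16 mm wide; open, the fingers measure 119 mm over their backs; the gripper's body (75 mm by 177 mm) begins 78 mm behind the grasp point.
Start: joints at [-72.135, 15.808, 86.224, -0, 77.962, -6.933], TCP at [241.168, -522.022, 169.093] pointing down, gripper open.
Joint ranges: [-165.64, 165.64], [-43.16, 119.46], [12.63, 154.43], [-67.54, 247.53], [6.08, 155.33], [-154.97, 154.97]. Speed limits (degrees/s): [147.25, 147.25, 180, 180, 180, 180].

### API

Orientations are given as [roll, pitch, yaw] about the fixed x, y, z axes, in that order (R = Rz(yaw) Ry(pitch) Rx(roll)).
In Python, from plant import monitor, imaging, close_job gives the robot as it stands.
- The arm moves only by the tool move_arm, never from a script. Its argument "motion" is a list of rows, each an object of numbers: "tx", "ty", "tz": the shift along the tool's x, y, z each as a share of 0.08 m, from -1 to 1; "wx", "wy", "wz": the turn, a rotation vector about the tool's x, y, z each as a share of 0.5 rad, from -1 to 1. In form: [{"tx": .., "ty": .., "tz": .., "wx": .., "wy": .., "wz": ..}, ...]. A call has 1 to 20 rows; each row is the pose to reach, as a shift and turn from the pose commanded when the call began, along the tool's axes at that moment; what a row does not reach only later rows make up. A row lasts 1/10 s, in which the tool goes at most 50 mm and 8.59 degrees, less where a joint would pass 70% of its speed; a pose out of reach is approached as far as the arm can. A call with a number of a shift or a turn outside -1 to 1 is refused whole. A call with a gripper value outside its range is refused whole. "grip" is the gripper command: -1 is shut, 1 is fully open, values between are in proportion, set as the call begins (left out, the last holds). The fingers move at their own pace and stop on an object; "force" is the grip in N (left out, the last holds). Time passes only in rows, so rows that repeat a pose let the fingers close. It gives the time, the measured TCP pose, the force and the opening at its end, in the units of the state.
- monitor.state(): the state, without advancing time (a new reading comes with each control period).
- imaging.capture(name): name is "scene" or "top" or "wrist"; returns (picture, depth): 384x512x3 uint8, blue, green, red; 384x512 float32, mm along the optical axis (not along the pixel's ray), 0 where there is no reading.
- imaging.camera_info(name): a dict with "fx", "fy", "cx", "cy" (pixels), "D" ([k1, k2, p1, p2, k3] as OpenCV has them; the pictures are not rectified), "extrinsics" (4x4, takes a point from world to camera coordinates); the wrist camera has in their place "T_tool_cam" (4x4, takes a point from camera to tool coordinates, whose origin is the TCP and whose axes are the flange's). Camera axes: x right, y down, z forward; pixel columns grow to the right and rows downward; lengths in mm; the calibration is good to about 2 mm. A picture is of the moment at which its call begins: read the wrist's pose just before it. camera_info takes no time and is no camera call.
- close_job(): hands the job in, once; it reports no verdict.
The state is a dict: "clock": time; "qpos": joint angles; "qvel": joint speeds; "joint_torque": joint torques, N m; "tcp_pos": TCP position; "orientation": TCP orientation; "wrist_force": force on the tool from outside, world axes, zero at the start; "ft_torque": the same for the moment, N m; "grip_width": finger opening in mm.
Only numpy, scipy, OpenCV 4.12 (cv2) and the standard library are available. Lean on these libraries where they do the work, as an engineer would, in place of code of your own. Each camera call takes 0.05 s, during which the arm holds its last target.

### The job

Build up the gear set on the post of the green stand, from the bottom: the large dark gear flat on the base, then the brass bush, then the small white gear, and the red cap last, over the end of the post. Put them on one at a time in that order, lower each one down the post until it sits on what is below rather than dropping it, and let go of everything. The grey stand stays empty, and leave the pliers, the box of pins and the oil bottle where they are.

Things in the scene. Friction and masses are not known exactly. Their poses are not given: they have to be found in the camera images.
- gear_mid (a point): Large gear: dark steel, 0.28 to 0.56 kg, 28 mm tall. Toothed disc 84 mm across, 12 mm thick, at the bottom; on it a smooth round hub, 44 mm in diameter, standing 16 mm above the disc: grip it by the hub. A 22 mm round hole goes right through. Lies flat on the table, hub up. This point: on its axis, half-way up (14 mm above its underside); z is its axis, up.
- bush_mid (a point): The brass bush: plain brass-coloured ring 40 mm in diameter and 18 mm tall, with a round 22 mm hole right through, about 0.12 kg, lying flat on the table. This point is on its axis, half-way up (9 mm above its underside); z is its axis, up.
- pinion_mid (a point): Small gear: white plastic, about 0.05 kg, 22 mm tall. Toothed disc 58 mm across, 8 mm thick, at the bottom; on it a smooth round hub, 38 mm in diameter, standing 14 mm above the disc: grip it by the hub. A 22 mm round hole goes right through. Lies flat on the table, hub up. This point: on its axis, half-way up (11 mm above its underside); z is its axis, up.
- cap_mid (a point): The end cap: red plastic, finely ribbed round side, 45 mm in diameter, 26 mm tall, about 0.05 kg. Its top is closed; from below it has a round hole 22 mm in diameter and 18 mm deep. It stands on the table open end down, as it goes on the post. This point is on its axis, half-way up (13 mm above its underside); z is its axis, up.
- green_stand_seat (a point): The stand to use: green base 100 x 100 x 16 mm, fixed to the table, with an upright steel post in its middle, 16 mm in diameter, rising 82 mm above the base (last 7 mm taper to 8 mm diameter). This point: on the post's axis, in the base's top face; z up. With all seated, the pieces' middles are 14 (large gear), 37 (bush), 57 (small gear) and 81 mm (cap) above it.
- grey_stand_seat (a point): The other stand, fixed and not to be used: the same shape and size, but its square base is grey. This point is on its post's axis in the top face of the base; z is up.
- pliers: Bystander: steel pliers with two blue handles, about 150 mm long and 50 mm wide, 12 mm high, lying flat and loose. Origin on the table under about their middle; x points along them to the jaws.
- pin_box: Bystander: open cardboard box 110 x 80 mm, 35 mm high, with steel pins in it, loose. Origin at the centre of its underside; x is its long side.
- oil_bottle: Bystander: small amber bottle with a black cap, 40 mm in diameter, 85 mm tall, standing loose beside the work. Origin at the centre of its underside.
Mind the look-alikes: they are no part of the job. Of the things shaped like the part that bears cap_mid, the red one is meant. Of the things that look like the part that bears pinion_mid, take the one that is nearest to the robot's base at the start.

How it is judged:
By the outcome, as a careful person would: the job done as asked, in the order asked, and still so for the second after the job is handed in, with the robot touching nothing.
It also fails if it takes over 115 s, if anything falls off the work surface, if the arm or the gripper's body presses on something with over 40 N, if the wrist force passes 120 N, or if a joint passes its speed limit or range.

## Working session

There is one attempt and no reset: what is moved stays moved. The work goes in short steps, Python scripts to look and compute and a tool call to move; the robot and the scene stay as the last step left them, time stands still between calls to the robot, and variables do not carry over. Pictures are saved under pics/ and viewed, and the job is handed in when it is done.

Besides the shell and the picture viewer there is one more tool, called after ">>>" as name(argument=value, ...), one argument or row to a line, values as JSON. move_arm: Moves the arm, as the interface text tells. Its arguments: {"type":"object","properties":{"motion":{"type":"array"},"grip":{"type":"number"},"force":{"type":"number"}},"required":["motion"]}

```bash
mkdir -p pics; ls; python3 - <<'E'
from plant import monitor, imaging
import cv2,numpy as np
print(monitor.state())
for n in ["scene","top"]:
    i=imaging.camera_info(n); print(n,i)
    p,d=imaging.capture(n); cv2.imwrite(f"pics/{n}0.png",p); np.savez(f"{n}0.npz",p=p,d=d)
print(imaging.camera_info("wrist"))
E
```

```text
pics
{'clock': 0.0, 'qpos': array([-7.21355001e+01,  1.58451927e+01,  8.62944813e+01,  1.01448490e-03,
        7.79605673e+01, -6.93439319e+00]), 'qvel': array([-0.05315261, -0.00959123, -0.11635373,  0.02287865, -0.02488419,
       -0.03350447]), 'joint_torque': array([ 2.64422371e-03, -4.04574680e+01, -2.37231374e+01,  7.03016203e-02,
        3.46562848e-02, -1.50503320e-04]), 'tcp_pos': array([ 240.96946587, -521.38487437,  168.23410704]), 'orientation': array([-1.79900612e+02, -1.30869438e-02,  2.47986692e+01]), 'wrist_force': array([-0.64239479, -0.48225797, -0.28792521]), 'ft_torque': array([-0.02135301, -0.01678487, -0.01373434]), 'grip_width': 94.1487521983767}
scene {'fx': 386.58389185281516, 'fy': 386.58389185281516, 'cx': 254.19594584669593, 'cy': 189.07793343164636, 'D': array([-0.05771343,  0.        ,  0.        ,  0.        ,  0.        ]), 'extrinsics': array([[-2.49905868e-01,  9.68236511e-01,  8.06941648e-03,
         1.74664703e+02],
       [ 5.16767607e-01,  1.40418311e-01, -8.44531786e-01,
        -2.19624008e+02],
       [-8.18839604e-01, -2.06883436e-01, -5.354
[... 499 characters left out ...]
1.52383814e-01, -8.56711104e-03, -9.88284260e-01,
         1.00636783e+03],
       [ 0.00000000e+00,  0.00000000e+00,  0.00000000e+00,
         1.00000000e+00]])}
{'fx': 266.24117250618923, 'fy': 266.24117250618923, 'cx': 257.2461948850118, 'cy': 188.0509018453494, 'D': array([-0.04287537,  0.        ,  0.        ,  0.        ,  0.        ]), 'T_tool_cam': array([[ 1.65064621e-03, -9.69683333e-01, -2.44359384e-01,
         7.15133792e+01],
       [ 9.99998621e-01,  1.64567773e-03,  2.24495843e-04,
        -5.48937052e-01],
       [ 1.84446918e-04, -2.44359418e-01,  9.69684712e-01,
        -2.16006653e+02],
       [ 0.00000000e+00,  0.00000000e+00,  0.00000000e+00,
         1.00000000e+00]])}
```

View pics/scene0.png

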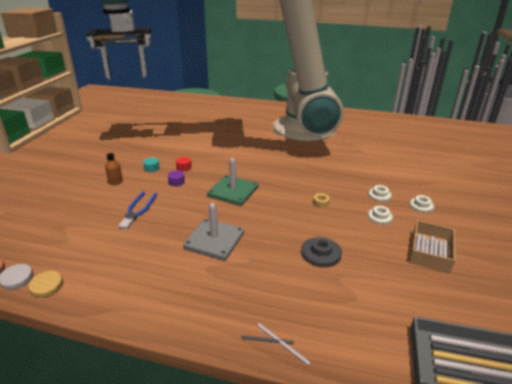

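View pics/top0.png

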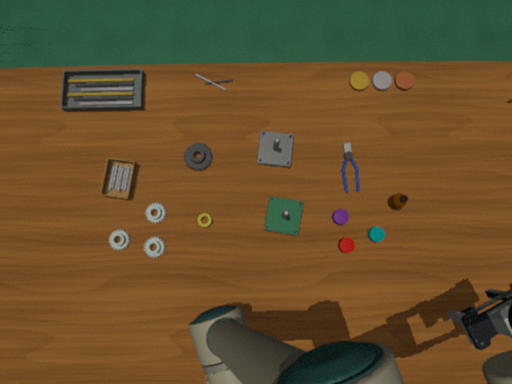

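Candidates in the top view. Caps: red (346,245), purple (340,217), teal (377,234), so I take the red one. White gears: (155,212), (119,239) and (154,247), to be decided by distance from the base. Large gear (198,157), bush (205,220), green stand (285,215), grey stand (276,148).

```bash
cat > h.py <<'E'
import numpy as np, cv2
from scipy.spatial.transform import Rotation as R
from plant import monitor, imaging
def Tcw(name,st=None):
    i=imaging.camera_info(name)
    if name!="wrist": return np.linalg.inv(i["extrinsics"])
    T=np.eye(4); T[:3,:3]=R.from_euler('xyz',st['orientation'],degrees=True).as_matrix(); T[:3,3]=st['tcp_pos']
    return T@i["T_tool_cam"]
def K(name):
    i=imaging.camera_info(name); return np.array([[i['fx'],0,i['cx']],[0,i['fy'],i['cy']],[0,0,1]]),i['D']
def ray(name,uv,st=None):
    k,D=K(name); n=cv2.undistortPoints(np.array(uv,float).reshape(-1,1,2),k,D).reshape(-1,2)
    T=Tcw(name,st); d=np.c_[n,np.ones(len(n))]@T[:3,:3].T
    return T[:3,3],d
def plane(name,uv,z,st=None):
    c,d=ray(name,uv,st); return c+d*((z-c[2])/d[:,2])[:,None]
def proj(name,P,st=None):
    k,D=K(name); T=np.linalg.inv(Tcw(name,st))
    return cv2.projectPoints(np.array(P,float).reshape(-1,3),cv2.Rodrigues(T[:3,:3])[0],T[:3,3],k,D)[0].reshape(-1,2)
def blobs(m,amin=40):
    n,l,s,c=cv2.connectedComponentsWithStats(m.astype(np.uint8))
    out=[]
    for i in range(1,n):
        if s[i,4]<amin: continue
        cn=max(cv2.findContours((l==i).astype(np.uint8),cv2.RETR_EXTERNAL,cv2.CHAIN_APPROX_NONE)[0],key=len)
        (x,y),r=cv2.minEnclosingCircle(cn)
        mm=cv2.moments(cv2.convexHull(cn)); cx,cy=mm['m10']/mm['m00'],mm['m01']/mm['m00']
        out.append((cx,cy,int(s[i,4]),r))
    return out
E
python3 - <<'E'
from h import *
z=np.load("top0.npz"); p=z['p'];d=z['d']
hsv=cv2.cvtColor(p,cv2.COLOR_BGR2HSV); H,S,V=[hsv[...,i].astype(int) for i in range(3)]
for n,m,h in [("white",(S<60)&(V>170),8),("red",((H<4)|(H>176))&(S>180)&(V>120),26),("purple",(H>120)&(H<150)&(S>100),26),("teal",(H>80)&(H<100)&(S>150)&(V>120),26),
  ("brass",(H>20)&(H<32)&(S>130)&(V>110),18),("green",(H>60)&(H<85)&(S>80),16),("dark",(V<75)&(S<80),12),("amber/black",(V<60),85)]:
    for b in blobs(m):
        if b[1]<70 or b[1]>290: continue
        print(n,np.round(b,1),plane("top",b[:2],h).round(1),d[int(b[1]),int(b[0])])
E
```

```text
red [346.2 244.8 157.    7.2] [[ 382.7 -288.6   26. ]] 1040.615
purple [340.  216.7 181.    7.5] [[ 462.  -275.1   26. ]] 1054.571
teal [376.9 233.7 145.    6.9] [[ 411.9 -377.3   26. ]] 1051.8398
brass [359.   80.  261.    9.3] [[ 877.5 -357.5   18. ]] 1125.5054
brass [102.   79.6 156.   32.5] [[891.7 423.2  18. ]] 1124.663
brass [ 99.3  93.4 172.   32. ] [[847.3 429.2  18. ]] 1120.9879
brass [203.9 219.5 115.    7.2] [[461.4 111.6  18. ]] 1073.0547
green [ 283.4  215.5 1034.    22.9] [[ 469.1 -115.4   16. ]] 996.9011
dark [ 102.6   90.  1395.    44.1] [[860.7 422.2  12. ]] 1125.2582
dark [276.7 146.7  54.    5.4] [[ 673.6 -101.8   12. ]] 1042.0035
dark [197.9 156.5 442.   13.5] [[647.7 130.5  12. ]] 1105.6372
dark [347.6 155.9  50.    4.3] [[ 642.4 -310.4   12. ]] 1093.6597
amber/black [ 90.4  82.7 445.   42.3] [[850.1 427.3  85. ]] 1123.941
amber/black [115.4  96.6 362.   44.1] [[806.7 354.   85. ]] 1126.8839
amber/black [106.8  85.1 107.   28.5] [[841.9 380.   85. ]] 1123.6163
amber/black [104.7  99.1 113.   28.5] [[799.9 383.9  85. ]] 1117.6804
amber/black [200.2 158.6  44.    7.2] [[622.6 113.3  85. ]] 1073.1957
amber/black [106.7 176.   80.   16.4] [[578.6 367.8  85. ]] 1068.7866
amber/black [132.9 181.1  87.   17.4] [[563.4 295.8  85. ]] 1073.9292
amber/black [392.4 203.2  58.    6.3] [[ 490.7 -405.5   85. ]] 1045.0718
amber/black [403.1 198.7  41.    3.8] [[ 502.4 -435.6   85. ]] 1001.86584
```

```bash
python3 - <<'E'
from h import *
z=np.load("top0.npz"); p=z['p']
for (u,v) in [(155,212),(119,239),(154,247)]:
    q=plane("top",[(u,v)],10)[0]; print(u,v,q.round(),np.hypot(*q[:2]).round())
    print(cv2.cvtColor(p,cv2.COLOR_BGR2HSV)[v-7:v+8:3,u].tolist())
c=p[200:260,95:215]; c2=p[190:260,260:400]
a=cv2.resize(c,None,fx=5,fy=5); b=cv2.resize(c2,None,fx=5*120/140,fy=5*120/140)
cv2.imwrite("pics/crop1.png",np.vstack([a,b]))
print(np.vstack([a,b]).shape)
E
```

```text
155 212 [486. 254.  10.] 548.0
[[66, 16, 161], [57, 16, 147], [14, 183, 121], [14, 158, 124], [55, 17, 165]]
119 239 [411. 355.  10.] 543.0
[[55, 18, 159], [48, 20, 154], [15, 175, 112], [15, 116, 127], [48, 23, 165]]
154 247 [386. 254.  10.] 462.0
[[60, 14, 167], [34, 32, 129], [14, 175, 124], [15, 131, 132], [58, 18, 167]]
(600, 600, 3)
```

View pics/crop1.png

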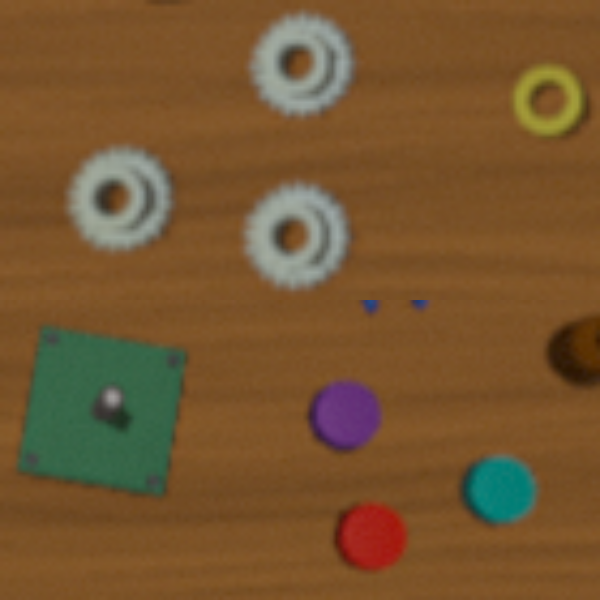

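The red cap is at about (383,-289) and the nearest white gear is at about (386,254), 462 mm from the base against 543 and 548 mm for the others. I'm bringing the yaw to 0 and going over the stand first to measure it with the wrist camera.

>>> move_arm(
  motion=[
    {"tx":0.4,"ty":-0.3,"wz":0.28},
    {"tx":0.7,"ty":-0.5,"wz":0.57},
    {"tx":1,"ty":-0.7,"wz":0.866},
    {"tx":1,"ty":-0.7,"wz":0.866},
  ],
  grip=1,
  force=20,
)

```text
$.motion[0]: bad value
```

>>> move_arm(
  motion=[
    {"tx":0.4,"ty":-0.5},
    {"tx":0.6,"ty":-1},
  ],
)

```text
$.motion[0]: bad value
```

>>> move_arm(
  motion=[
    {"tx":0.3,"ty":-0.5},
    {"tx":0.6,"ty":-1},
  ],
)

```text
$.motion[0]: bad value
```

>>> move_arm(
  motion=[
    {"tx":0.3,"ty":-0.5},
    {"tx":0.6,"ty":-1},
  ],
)

```text
$.motion[0]: bad value
```

>>> move_arm(
  motion=[
    {"tx":0.3,"ty":-0.5},
    {"tx":0.6,"ty":-1},
    {"tx":0.6,"ty":-1},
    {"tx":0.6,"ty":-1},
    {"tx":0.6,"ty":-1},
  ],
)

```text
$.motion[0]: bad value
```

Every row needs all six numbers.

>>> move_arm(
  motion=[
    {"tx":0.4,"ty":-0.3,"tz":0,"wx":0,"wy":0,"wz":0.28},
    {"tx":0.7,"ty":-0.5,"tz":0,"wx":0,"wy":0,"wz":0.57},
    {"tx":1,"ty":-0.7,"tz":0,"wx":0,"wy":0,"wz":0.866},
    {"tx":1,"ty":-0.7,"tz":0,"wx":0,"wy":0,"wz":0.866},
  ],
  grip=1,
  force=20,
)

```text
clock: 0.5
tcp_pos: [291.3, -434.3, 168.9]
orientation: [-179.9, -0.0, 0.1]
wrist_force: [0.3, -0.9, 0.2]
grip_width: 93.9
```

>>> move_arm(
  motion=[
    {"tx":0.3,"ty":-0.5,"tz":0,"wx":0,"wy":0,"wz":0},
    {"tx":0.5,"ty":-1,"tz":0,"wx":0,"wy":0,"wz":0},
  ],
)

```text
clock: 0.7
tcp_pos: [330.8, -358.2, 168.6]
orientation: [180.0, -0.0, 0.0]
wrist_force: [0.7, -0.2, -0.8]
grip_width: 93.7
```

>>> move_arm(
  motion=[
    {"tx":0.3,"ty":-0.5,"tz":0,"wx":0,"wy":0,"wz":0},
    {"tx":0.5,"ty":-1,"tz":0,"wx":0,"wy":0,"wz":0},
  ],
)

```text
clock: 0.9
tcp_pos: [371.2, -277.3, 168.9]
orientation: [180.0, -0.0, 0.1]
wrist_force: [0.9, 0.5, -0.1]
grip_width: 94.0
```

>>> move_arm(
  motion=[
    {"tx":0.3,"ty":-0.5,"tz":0,"wx":0,"wy":0,"wz":0},
    {"tx":0.5,"ty":-1,"tz":0,"wx":0,"wy":0,"wz":0},
  ],
)

```text
clock: 1.1
tcp_pos: [411.5, -197.2, 169.0]
orientation: [179.9, -0.0, 0.1]
wrist_force: [0.6, -0.4, -0.4]
grip_width: 94.1
```

>>> move_arm(
  motion=[
    {"tx":0.3,"ty":-0.5,"tz":0,"wx":0,"wy":0,"wz":0},
    {"tx":0.7,"ty":-1,"tz":0,"wx":0,"wy":0,"wz":0},
    {"tx":0.7,"ty":-1,"tz":0,"wx":0,"wy":0,"wz":0},
    {"tx":0.7,"ty":-1,"tz":0,"wx":0,"wy":0,"wz":0},
    {"tx":0.7,"ty":-1,"tz":0,"wx":0,"wy":0,"wz":0},
  ],
)

```text
clock: 1.6
tcp_pos: [465.8, -118.9, 168.7]
orientation: [180.0, 0.1, -0.0]
wrist_force: [-0.2, -0.8, -0.1]
grip_width: 94.2
```

```bash
cat >> h.py <<'E'
def snap(tag):
    st=monitor.state(); p,d=imaging.capture("wrist"); cv2.imwrite(f"pics/{tag}.png",p)
    import pickle; pickle.dump((st,p,d),open(f"{tag}.pkl","wb"))
    print(st['clock'],st['tcp_pos'].round(2),st['orientation'].round(2),st['grip_width'].round(1))
    return st,p,d
E
python3 - <<'E'
from h import *
snap("w_stand")
E
```

```text
Traceback (most recent call last):
  File "h.py", line 33, in snap
    print(st['clock'],st['tcp_pos'].round(2),st['orientation'].round(2),st['grip_width'].round(1))
                                                                        ^^^^^^^^^^^^^^^^^^^^^^
AttributeError: 'float' object has no attribute 'round'
```

View pics/w_stand.png

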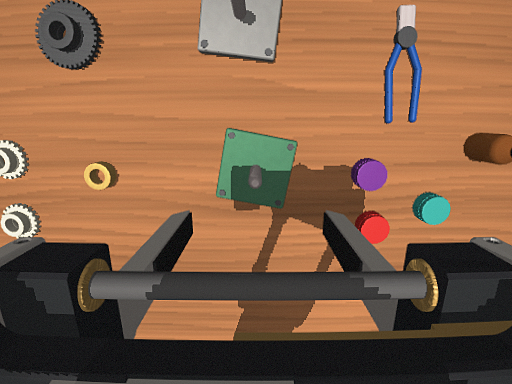

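The wrist view shows the green stand around (257,168) with its post tip near (254,185), the red cap (372,227), the bush (100,176), the large gear (69,34) and the white gears at the left edge. Next I'm measuring the stand.

```bash
sed -i "s/st\['grip_width'\].round(1)/round(st['grip_width'],1)/" h.py; python3 - <<'E'
from h import *
import pickle
st,p,d=pickle.load(open("w_stand.pkl","rb"))
hsv=cv2.cvtColor(p,cv2.COLOR_BGR2HSV); H,S,V=[hsv[...,i].astype(int) for i in range(3)]
m=((H>55)&(H<90)&(S>60)); m[:110]=0;m[220:]=0;m[:,:200]=0;m[:,310:]=0
cn=max(cv2.findContours(m.astype(np.uint8),cv2.RETR_EXTERNAL,cv2.CHAIN_APPROX_NONE)[0],key=len)
h=cv2.convexHull(cn).reshape(-1,2)
P=plane("wrist",h,16,st)[:,:2]
r=cv2.minAreaRect(P.astype(np.float32)); print("base wrist",r)
q=cv2.approxPolyDP(h.reshape(-1,1,2),8,True).reshape(-1,2); print(q.tolist(),plane("wrist",q,16,st).round(1).tolist(), plane("wrist",q,16,st).mean(0))
# top camera
z=np.load("top0.npz"); p2=z['p']; hs=cv2.cvtColor(p2,cv2.COLOR_BGR2HSV); m2=((hs[...,0]>60)&(hs[...,0]<85)&(hs[...,1]>80)).astype(np.uint8); m2[:180]=0;m2[250:]=0
c2=max(cv2.findContours(m2,cv2.RETR_EXTERNAL,cv2.CHAIN_APPROX_NONE)[0],key=len)
print("base top",cv2.minAreaRect(plane("top",cv2.convexHull(c2).reshape(-1,2),16)[:,:2].astype(np.float32)))
cv2.imwrite("pics/c2.png",cv2.resize(p[120:215,205:305],None,fx=6,fy=6))
print("post top depth min",[ (v,u,d[v,u]) for v in range(160,195,4) for u in (250,254,258)])
E
```

```text
base wrist ((471.3867492675781, -115.34268951416016), (98.58399963378906, 98.31475830078125), 79.1849594116211)
[[228, 128], [296, 142], [281, 207], [216, 195]] [[527.7, -78.5, 16.0], [509.1, -171.3, 16.0], [415.5, -152.9, 16.0], [433.5, -58.9, 16.0]] [ 471.4489501  -115.38202775   16.        ]
base top ((469.4783020019531, -115.40374755859375), (96.03591918945312, 95.44746398925781), 79.0394515991211)
post top depth min [(160, 250, np.float32(371.46164)), (160, 254, np.float32(369.67645)), (160, 258, np.float32(370.1476)), (164, 250, np.float32(371.37024)), (164, 254, np.float32(371.9029)), (164, 258, np.float32(371.85757)), (168, 250, np.float32(371.81262)), (168, 254, np.float32(345.95383)), (168, 258, np.float32(350.13235)), (172, 250, np.float32(338.29385)), (172, 254, np.float32(317.90854)), (172, 258, np.float32(323.996)), (176, 250, np.float32(305.9499)), (176, 254, np.float32(295.60535)), (176, 258, np.float32(299.43652)), (180, 250, np.float32(296.60925)), (180, 254, np.float32(292.65622)), (180, 258, np.float32(294.94464)), (184, 250, np.float32(297.44705)), (184, 254, np.float32(294.6235)), (184, 258, np.float32(293.82697)), (188, 250, np.float32(379.52728)), (188, 254, np.float32(299.7678)), (188, 258, np.float32(380.3416)), (192, 250, np.float32(381.63837)), (192, 254, np.float32(380.55325)), (192, 258, np.float32(380.7711))]
```

View pics/c2.png

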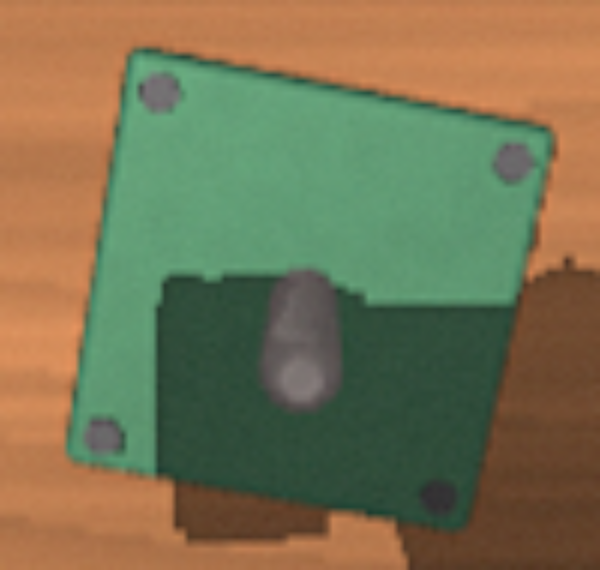

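```bash
python3 - <<'E'
from h import *
import pickle
st,p,d=pickle.load(open("w_stand.pkl","rb"))
print(plane("wrist",[(205+299/6-.5,120+381/6-.5)],98,st), proj("wrist",[st['tcp_pos'],[471.4,-115.4,98],[648,131,12],[461,112,18],[386,254,8],[383,-289,26]],st).round(1))
hsv=cv2.cvtColor(p,cv2.COLOR_BGR2HSV); H,S,V=[hsv[...,i].astype(int) for i in range(3)]
for n,m,h in [("red",((H<4)|(H>176))&(S>180)&(V>100),26),("brass",(H>20)&(H<32)&(S>130)&(V>110),18)]:
    for b in blobs(m): print(n,np.round(b,1),plane("wrist",b[:2],h,st).round(1))
E
```

```text
[[ 470.40362124 -114.94271817   98.        ]] [[258.1 207.1]
 [254.7 182.1]
 [ 66.5  35.4]
 [ 96.  176.5]
 [ 19.9 222.2]
 [373.9 230.3]]
red [373.6 226.8 652.   16.7] [[ 388.4 -287.9   26. ]]
brass [ 96.3 176.1 245.   13.3] [[461.7 111.5  18. ]]
```

>>> move_arm(
  motion=[
    {"tx":0.4,"ty":-0.5,"tz":0,"wx":0,"wy":0,"wz":0},
    {"tx":0.75,"ty":-1,"tz":0,"wx":0,"wy":0,"wz":0},
  ],
)

```text
clock: 1.85
tcp_pos: [526.7, -40.2, 169.4]
orientation: [179.9, -0.1, -0.4]
wrist_force: [0.8, -0.8, 0.5]
grip_width: 94.5
```

>>> move_arm(
  motion=[
    {"tx":0.4,"ty":-0.5,"tz":0,"wx":0,"wy":0,"wz":0},
    {"tx":0.75,"ty":-1,"tz":0,"wx":0,"wy":0,"wz":0},
  ],
)

```text
clock: 2.05
tcp_pos: [587.5, 41.1, 169.2]
orientation: [179.9, -0.0, -0.2]
wrist_force: [1.7, -1.0, 0.3]
grip_width: 94.3
```

>>> move_arm(
  motion=[
    {"tx":0.4,"ty":-0.5,"tz":0,"wx":0,"wy":0,"wz":0},
    {"tx":0.75,"ty":-1,"tz":0,"wx":0,"wy":0,"wz":0},
    {"tx":0.75,"ty":-1,"tz":0.8,"wx":0,"wy":0,"wz":0},
    {"tx":0.75,"ty":-1,"tz":0.8,"wx":0,"wy":0,"wz":0},
    {"tx":0.75,"ty":-1,"tz":0.8,"wx":0,"wy":0,"wz":0},
    {"tx":0.75,"ty":-1,"tz":0.8,"wx":0,"wy":0,"wz":0},
  ],
)

```text
clock: 2.65
tcp_pos: [646.3, 120.3, 105.9]
orientation: [180.0, -0.0, -0.1]
wrist_force: [-0.0, 0.1, 0.2]
grip_width: 94.3
```

```bash
python3 - <<'E'
from h import *
snap("w_gear")
E
```

```text
2.65 [646.33 120.26 105.85] [ 1.7998e+02 -1.0000e-02 -1.4000e-01] 94.3
```

View pics/w_gear.png

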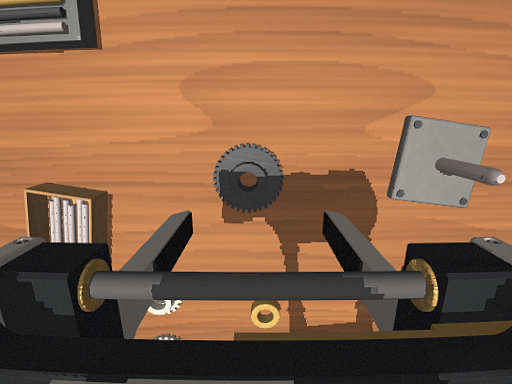

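```bash
cat >> h.py <<'E'
def circ(P):
    P=np.asarray(P)[:,:2]; A=np.c_[2*P,np.ones(len(P))]; s=np.linalg.lstsq(A,(P**2).sum(1),rcond=None)[0]
    return s[:2].round(2),round(float(np.sqrt(s[2]+s[0]**2+s[1]**2)),2)
def cont(m,box,hull=True):
    mm=np.zeros(m.shape,np.uint8); x0,y0,x1,y1=box; mm[y0:y1,x0:x1]=m[y0:y1,x0:x1]
    cn=max(cv2.findContours(mm,cv2.RETR_EXTERNAL,cv2.CHAIN_APPROX_NONE)[0],key=cv2.contourArea)
    return (cv2.convexHull(cn) if hull else cn).reshape(-1,2)
E
python3 - <<'E'
from h import *
import pickle
st,p,d=pickle.load(open("w_gear.pkl","rb"))
hsv=cv2.cvtColor(p,cv2.COLOR_BGR2HSV); S=hsv[...,1].astype(int)
m=S<70; c=cont(m,(205,130,295,215)); print(c.min(0),c.max(0))
P=plane("wrist",c,12,st); print("disc",circ(P),cv2.minEnclosingCircle(P[:,:2].astype(np.float32)))
h=cont(S>=70,(236,168,264,192)); print(h.min(0),h.max(0)); P=plane("wrist",h,28,st); print("hole",circ(P))
cv2.imwrite("pics/c3.png",cv2.resize(p[135:220,205:295],None,fx=6,fy=6))
E
```

```text
[213 143] [283 212]
disc (array([650.98, 132.  ]), 41.69) ((651.0146484375, 132.0106964111328), 42.02387619018555)
[239 172] [257 186]
hole (array([653.74, 131.5 ]), 9.2)
```

View pics/c3.png

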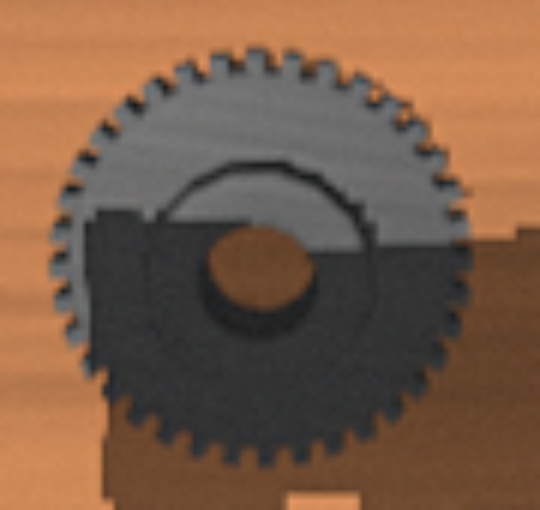

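```bash
python3 - <<'E'
from h import *
import pickle
st,p,d=pickle.load(open("w_gear.pkl","rb"))
print(plane("wrist",[(247.8,181.7)],28,st), proj("wrist",[st['tcp_pos']],st), monitor.state()['tcp_pos'])
E
```

```text
[[650.88673018 131.69226101  28.        ]] [[258.13351306 207.11669024]] [647.07520548 120.56090959 106.83332779]
```

>>> move_arm(
  motion=[
    {"tx":0.05,"ty":-0.143,"tz":0.4,"wx":0,"wy":0,"wz":0},
    {"tx":0.05,"ty":-0.143,"tz":0.9,"wx":0,"wy":0,"wz":0},
    {"tx":0.05,"ty":-0.143,"tz":0.9,"wx":0,"wy":0,"wz":0},
    {"tx":0.05,"ty":-0.143,"tz":0.9,"wx":0,"wy":0,"wz":0},
    {"tx":0.05,"ty":-0.143,"tz":0.9,"wx":0,"wy":0,"wz":0},
    {"tx":0.05,"ty":-0.143,"tz":0.9,"wx":0,"wy":0,"wz":0},
  ],
)

```text
clock: 3.3
tcp_pos: [652.3, 133.5, 35.8]
orientation: [-180.0, -0.3, -0.0]
wrist_force: [-0.9, -0.7, 0.0]
grip_width: 94.1
```

```bash
python3 - <<'E'
from h import *
st,p,d=snap("w_gear2")
hsv=cv2.cvtColor(p,cv2.COLOR_BGR2HSV); S=hsv[...,1].astype(int)
print(proj("wrist",[[650.7,131.8,28],[650.7,131.8,12]],st))
E
```

```text
3.3 [652.33 133.5   35.84] [-1.7998e+02 -2.7000e-01 -3.0000e-02] 94.1
[[260.03914866 206.13376393]
 [259.87805415 200.9341142 ]]
```

View pics/w_gear2.png

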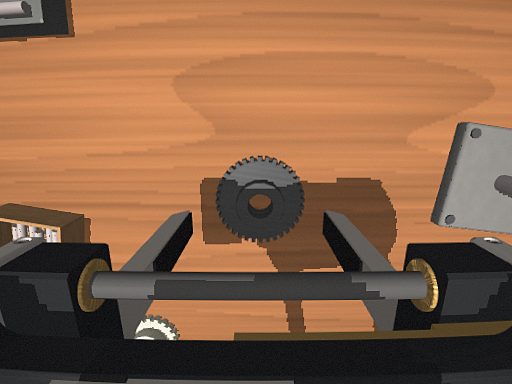

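```bash
cat >> h.py <<'E'
def rel(uv,z,st):  # world-aligned offset of point from measured tcp (assumes tool vertical z from st)
    return (plane("wrist",uv,z,st)-st['tcp_pos']).round(2)
E
python3 - <<'E'
from h import *
import pickle
st,p,d=pickle.load(open("w_gear2.pkl","rb"))
S=cv2.cvtColor(p,cv2.COLOR_BGR2HSV)[...,1].astype(int)
c=cont(S<70,(205,150,315,250)); print(c.min(0),c.max(0)); P=plane("wrist",c,12,st); print(circ(P),circ(P-st['tcp_pos']))
cv2.imwrite("pics/c4.png",cv2.resize(p[150:250,205:315],None,fx=6,fy=6))
print(monitor.state()['tcp_pos'],monitor.state()['orientation'])
E
```

```text
[216 157] [304 242]
(array([650.76, 131.98]), 41.73) (array([-1.57, -1.53]), 41.73)
[651.9253929  133.58280065  35.41523247] [-1.79984451e+02 -2.28769782e-01 -2.62446444e-02]
```

View pics/c4.png

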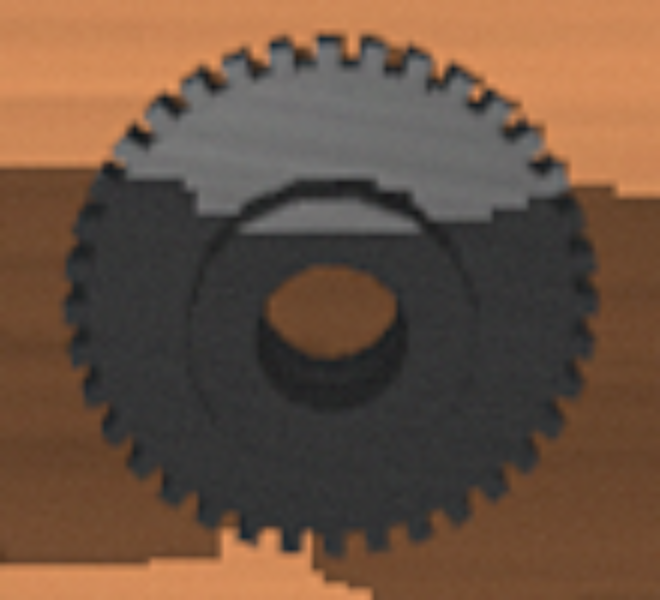

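>>> move_arm(
  motion=[
    {"tx":-0.018,"ty":0.02,"tz":0.15,"wx":0,"wy":0,"wz":0},
    {"tx":-0.018,"ty":0.02,"tz":0.26,"wx":0,"wy":0,"wz":0},
    {"tx":-0.018,"ty":0.02,"tz":0.26,"wx":0,"wy":0,"wz":0},
    {"tx":-0.018,"ty":0.02,"tz":0.26,"wx":0,"wy":0,"wz":0},
    {"tx":-0.018,"ty":0.02,"tz":0.26,"wx":0,"wy":0,"wz":0},
  ],
)

```text
clock: 3.85
tcp_pos: [649.1, 132.1, 12.2]
orientation: [180.0, -0.0, -0.0]
wrist_force: [0.1, -0.3, -0.1]
grip_width: 94.0
```

>>> move_arm(
  motion=[
    {"tx":0.01,"ty":0,"tz":-0.02,"wx":0,"wy":0,"wz":0},
    {"tx":0.01,"ty":0,"tz":-0.02,"wx":0,"wy":0,"wz":0},
    {"tx":0.01,"ty":0,"tz":-0.02,"wx":0,"wy":0,"wz":0},
    {"tx":0.01,"ty":0,"tz":-0.02,"wx":0,"wy":0,"wz":0},
  ],
)

```text
clock: 4.25
tcp_pos: [649.8, 132.1, 14.0]
orientation: [180.0, -0.0, -0.0]
wrist_force: [0.5, 0.7, 0.5]
grip_width: 94.3
```

>>> move_arm(
  motion=[
    {"tx":0,"ty":0,"tz":0,"wx":0,"wy":0,"wz":0},
    {"tx":0,"ty":0,"tz":0,"wx":0,"wy":0,"wz":0},
    {"tx":0,"ty":0,"tz":0,"wx":0,"wy":0,"wz":0},
    {"tx":0,"ty":0,"tz":0,"wx":0,"wy":0,"wz":0},
    {"tx":0,"ty":0,"tz":0,"wx":0,"wy":0,"wz":0},
    {"tx":0,"ty":0,"tz":0,"wx":0,"wy":0,"wz":0},
    {"tx":0,"ty":0,"tz":0,"wx":0,"wy":0,"wz":0},
    {"tx":0,"ty":0,"tz":0,"wx":0,"wy":0,"wz":0},
  ],
  grip=-1,
  force=30,
)

```text
clock: 5.05
tcp_pos: [649.7, 132.0, 13.9]
orientation: [180.0, -0.0, -0.0]
wrist_force: [0.0, 0.1, 0.5]
grip_width: 33.8
```

```bash
python3 - <<'E'
from h import *
snap("w_gear3")
E
```

```text
5.05 [649.74 132.03  13.88] [ 1.8e+02 -0.0e+00 -1.0e-02] 33.8
```

View pics/w_gear3.png

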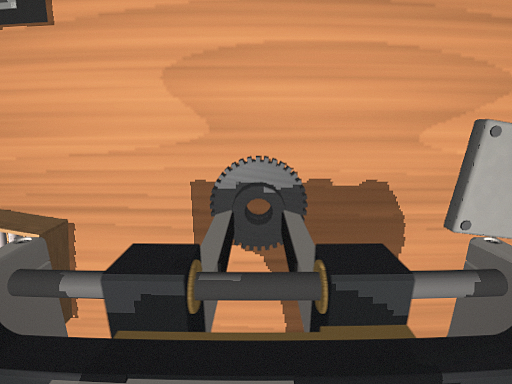

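```bash
python3 - <<'E'
from h import *
import pickle
st,p,d=pickle.load(open("w_gear3.pkl","rb"))
cv2.imwrite("pics/c5.png",cv2.resize(cv2.convertScaleAbs(p[145:265,195:325],alpha=1.6),None,fx=6,fy=5,interpolation=cv2.INTER_CUBIC)[:600])
print(proj("wrist",[st['tcp_pos'],st['tcp_pos']+[8,22,0],st['tcp_pos']+[8,-22,0],st['tcp_pos']+[8,17,0],st['tcp_pos']+[8,-17,0]],st))
print(d[190:250:5,232],d[190:250:5,284])
E
```

```text
[[258.13132341 207.11747025]
 [232.12067015 198.06237109]
 [284.18203459 198.13726696]
 [238.03391792 198.0725394 ]
 [278.26980645 198.1304231 ]]
[225.40584 225.50322 227.06575 228.97638 213.23322 184.03258 173.84761
 176.03464 175.5197  174.38103 173.37865 249.52016] [224.54852 225.66003 228.15135 212.50328 211.53302 182.43036 175.00012
 168.30421 167.29898 167.72488 168.38922 167.74754]
```

View pics/c5.png

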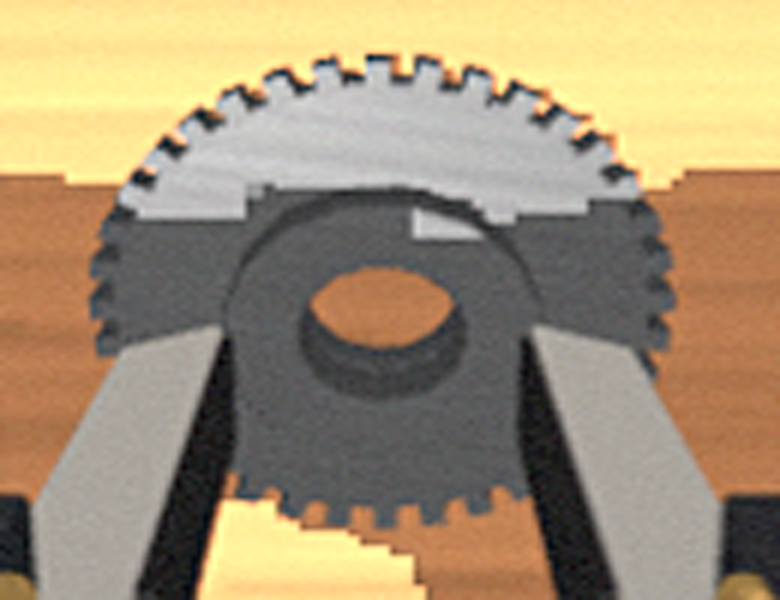

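```bash
python3 - <<'E'
from h import *
import pickle
for t,cols in [("w_stand",(186,190,329,326)),("w_gear3",(215,228,286,298))]:
    st,p,d=pickle.load(open(t+".pkl","rb")); k,D=K("wrist"); T=imaging.camera_info("wrist")["T_tool_cam"]
    for u in cols:
        for v in range(196,246,4):
            n=cv2.undistortPoints(np.array([[[u,v]]],float),k,D)[0,0]; z=d[v,u]
            print(t,u,v,p[v,u].tolist(),(T@[n[0]*z,n[1]*z,z,1])[:3].round(1))
E
```

```text
w_stand 186 196 [78, 125, 189] [ -38.3 -108.1  168.7]
w_stand 186 200 [83, 127, 192] [ -44.3 -108.2  167.8]
w_stand 186 204 [77, 119, 178] [ -50.8 -108.8  168.4]
w_stand 186 208 [77, 118, 178] [ -57.1 -109.1  167.9]
w_stand 186 212 [91, 94, 95] [  9.8 -50.3 -41.1]
w_stand 186 216 [59, 61, 66] [  8.5 -49.3 -45.5]
w_stand 186 220 [11, 7, 9] [  8.  -47.7 -51.6]
w_stand 186 224 [14, 11, 14] [  5.3 -47.8 -51.9]
w_stand 186 228 [21, 19, 20] [  3.  -47.6 -53.2]
w_stand 186 232 [16, 14, 16] [  0.2 -47.8 -53.3]
w_stand 186 236 [13, 15, 13] [ -2.4 -47.8 -53.9]
w_stand 186 240 [12, 12, 12] [ -4.5 -47.5 -55.6]
w_stand 186 244 [37, 53, 79] [-117.2 -113.3  168.5]
w_stand 190 196 [79, 125, 189] [ -38.3 -102.   168.5]
w_stand 190 200 [79, 126, 191] [ -44.1 -102.   167. ]
w_stand 190 204 [81, 122, 185] [ -50.7 -102.6  168.1]
w_stand 190 208 [79, 119, 179] [ -57.2 -103.1  168.3]
w_stand 190 212 [47, 70, 109] [  8.4 -48.7 -36.9]
w_stand 190 216 [13, 12, 5] [  6.9 -47.7 -41. ]
w_stand 190 220 [12, 11, 8] [  4.1 -47.8 -41.6]
w_stand 190 224 [9, 14, 11] [  1.5 -47.7 -42.6]
w_stand 190 228 [9, 4, 5] [ -1.5
[... 3366 characters left out ...]
16.1 -72.3]
w_gear3 286 244 [22, 22, 24] [  1.7  16.1 -73.7]
w_gear3 298 196 [59, 56, 59] [ 9.2 34.   2.3]
w_gear3 298 200 [54, 54, 52] [ 6.2 33.9  0.6]
w_gear3 298 204 [57, 55, 57] [ 2.5 34.1  1.2]
w_gear3 298 208 [58, 57, 59] [-1.3 34.3  1.8]
w_gear3 298 212 [55, 55, 55] [-4.9 34.4  1.5]
w_gear3 298 216 [98, 101, 106] [  9.5  26.6 -47.6]
w_gear3 298 220 [100, 106, 108] [ 10.5  25.  -57.9]
w_gear3 298 224 [98, 103, 106] [ 10.8  23.9 -65.3]
w_gear3 298 228 [101, 104, 108] [ 10.1  23.3 -69.8]
w_gear3 298 232 [99, 104, 107] [ 10.2  22.4 -76. ]
w_gear3 298 236 [98, 103, 105] [ 10.2  21.6 -81.3]
w_gear3 298 240 [99, 104, 109] [ 10.3  20.8 -86.7]
w_gear3 298 244 [99, 104, 107] [  9.9  20.3 -90.4]
```

```bash
python3 - <<'E'
from h import *
st=monitor.state(); print(st['clock'],st['grip_width'])
p,d=imaging.capture("scene"); np.savez("scene1.npz",p=p,d=d)
t=st['tcp_pos']; pts=[t,t+[0,0,19],t+[0,0,38],t+[0,0,97]]
q=proj("scene",pts); print(q,d[q[:,1].astype(int),q[:,0].astype(int)])
c=p.copy(); u,v=q[1].astype(int)
c=cv2.resize(p[v-70:v+50,u-75:u+75],None,fx=5,fy=5,interpolation=cv2.INTER_CUBIC)
for a in q: cv2.circle(c,tuple(((a-[u-75,v-70])*5).astype(int)),4,(0,0,255),1)
cv2.imwrite("pics/s1.png",c)
# body in wrist view
import pickle
st,p,d=pickle.load(open("w_gear3.pkl","rb")); k,D=K("wrist"); T=imaging.camera_info("wrist")["T_tool_cam"]
for u,v in [(150,245),(150,260),(150,280),(150,320),(257,280),(257,300),(257,335),(257,350),(257,365),(40,300),(40,360)]:
    n=cv2.undistortPoints(np.array([[[u,v]]],float),k,D)[0,0]; z=d[v,u]
    print(u,v,(T@[n[0]*z,n[1]*z,z,1])[:3].round(1))
E
```

```text
5.1 29.154425937438287
[[322.01982254 248.54208743]
 [322.98975163 241.46474746]
 [323.98271164 234.19628861]
 [327.22052881 210.33133912]] [774.5926  802.96674 859.962   938.12744]
150 245 [  33.6  -34.5 -140. ]
150 260 [  34.2  -30.3 -150.5]
150 280 [  33.2  -27.3 -158.5]
150 320 [  21.3  -28.6 -158.5]
257 280 [  27.7   -0.8 -149.8]
257 300 [  22.3   -0.8 -151.4]
257 335 [  19.2   -0.8 -160.9]
257 350 [  23.5   -0.8 -169.8]
257 365 [  23.7   -0.8 -173.7]
40 300 [  14.2  -73.  -142.6]
40 360 [  23.3  -46.2 -173.6]
```

View pics/s1.png

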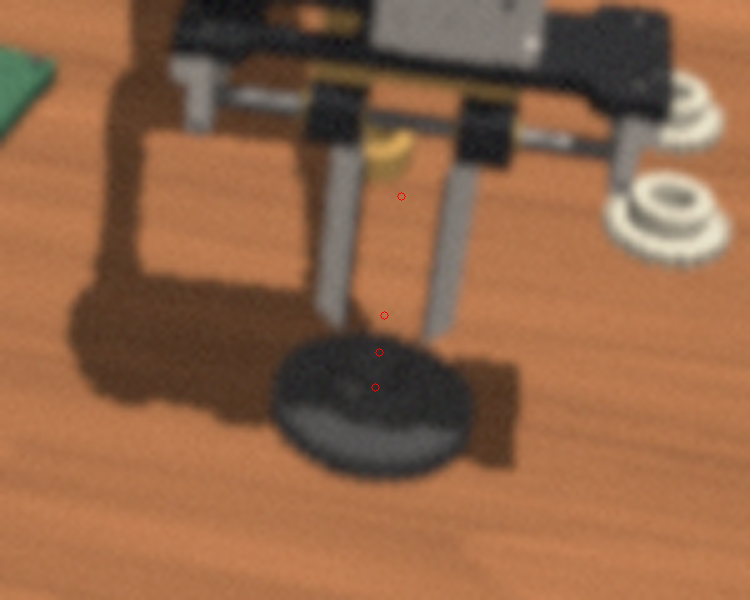

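The fingers went past the hub, and both cameras show why. The real fingertips end about 38 mm behind the reported TCP: the finger ends sit about 37 mm above it in the wrist depth, and the scene view agrees. I'll allow for that offset, so I'm opening and going lower.

>>> move_arm(
  motion=[
    {"tx":0.008,"ty":0,"tz":0.05,"wx":0,"wy":0,"wz":0},
    {"tx":0.008,"ty":0,"tz":0.1,"wx":0,"wy":0,"wz":0},
    {"tx":0.008,"ty":0,"tz":0.15,"wx":0,"wy":0,"wz":0},
    {"tx":0.008,"ty":0,"tz":0.2,"wx":0,"wy":0,"wz":0},
    {"tx":0.008,"ty":0,"tz":0.2,"wx":0,"wy":0,"wz":0},
    {"tx":0.008,"ty":0,"tz":0.2,"wx":0,"wy":0,"wz":0},
    {"tx":0.008,"ty":0,"tz":0.2,"wx":0,"wy":0,"wz":0},
  ],
  grip=0.4,
)

```text
clock: 5.85
tcp_pos: [650.6, 132.0, -2.0]
orientation: [180.0, -0.0, -0.0]
wrist_force: [-0.3, -0.3, 0.2]
grip_width: 65.8
```

```bash
cat >> h.py <<'E'
def tip(u,v,x=9.0):
    k,D=K("wrist"); T=imaging.camera_info("wrist")["T_tool_cam"]
    n=cv2.undistortPoints(np.array([[[u,v]]],float),k,D)[0,0]; r=T[:3,:3]@[n[0],n[1],1]; s=(x-T[0,3])/r[0]
    return (T[:3,3]+s*r).round(1)
E
python3 - <<'E'
from h import *
st,p,d=snap("w_gear4")
cv2.imwrite("pics/c6.png",cv2.resize(cv2.convertScaleAbs(p[145:265,195:325],alpha=1.6),None,fx=6,fy=5,interpolation=cv2.INTER_CUBIC)[:600])
for x in (8,9.6): print(tip(192,210.5,x),tip(192,211.5,x))
E
```

```text
5.85 [650.59 132.05  -2.  ] [ 1.8e+02 -3.0e-02 -1.0e-02] 65.8
[  8.  -48.3 -32.5] [  8.  -47.8 -34.7]
[  9.6 -47.1 -37.1] [  9.6 -46.6 -39.3]
```

View pics/c6.png

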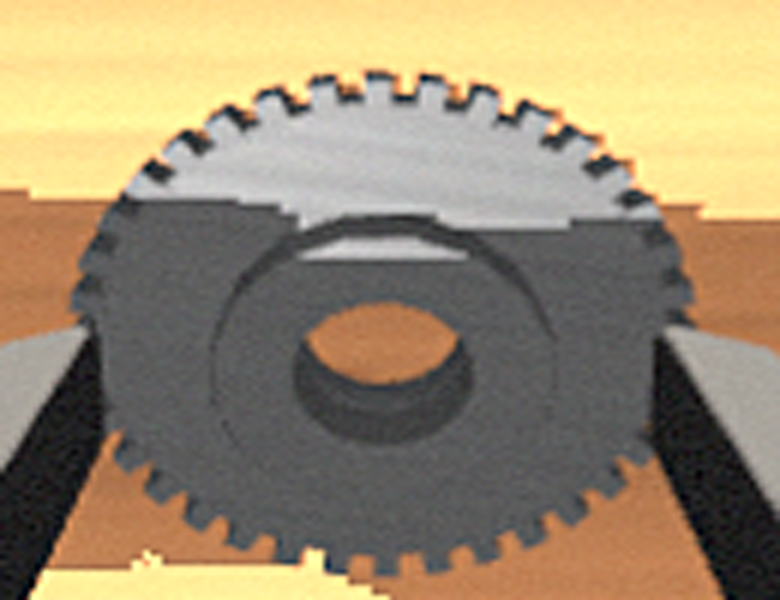

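>>> move_arm(
  motion=[
    {"tx":0,"ty":0,"tz":0.1,"wx":0,"wy":0,"wz":0},
    {"tx":0,"ty":0,"tz":0.2,"wx":0,"wy":0,"wz":0},
    {"tx":0,"ty":0,"tz":0.225,"wx":0,"wy":0,"wz":0},
    {"tx":0,"ty":0,"tz":0.225,"wx":0,"wy":0,"wz":0},
    {"tx":0,"ty":0,"tz":0.225,"wx":0,"wy":0,"wz":0},
  ],
)

```text
clock: 6.4
tcp_pos: [650.4, 132.0, -20.3]
orientation: [180.0, 0.0, -0.0]
wrist_force: [0.3, 0.2, -0.7]
grip_width: 65.8
```

```bash
python3 - <<'E'
from h import *
st,p,d=snap("w_gear5")
cv2.imwrite("pics/c7.png",cv2.resize(cv2.convertScaleAbs(p[145:265,195:325],alpha=1.6),None,fx=6,fy=5,interpolation=cv2.INTER_CUBIC)[:600])
E
```

```text
6.4 [650.39 132.03 -20.32] [ 1.7999e+02  1.0000e-02 -1.0000e-02] 65.8
```

View pics/c7.png

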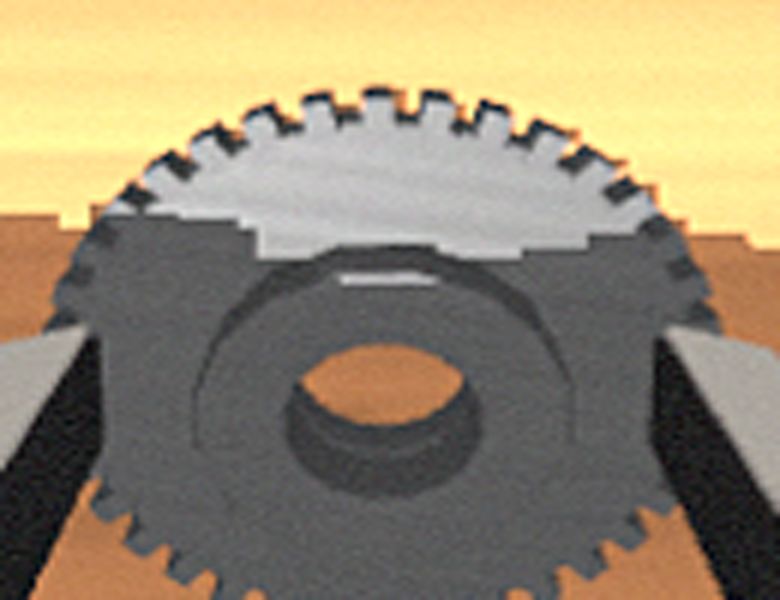

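>>> move_arm(
  motion=[
    {"tx":0,"ty":0,"tz":0,"wx":0,"wy":0,"wz":0},
    {"tx":0,"ty":0,"tz":0,"wx":0,"wy":0,"wz":0},
    {"tx":0,"ty":0,"tz":0,"wx":0,"wy":0,"wz":0},
    {"tx":0,"ty":0,"tz":0,"wx":0,"wy":0,"wz":0},
    {"tx":0,"ty":0,"tz":0,"wx":0,"wy":0,"wz":0},
    {"tx":0,"ty":0,"tz":0,"wx":0,"wy":0,"wz":0},
  ],
  grip=-1,
  force=35,
)

```text
clock: 7.05
tcp_pos: [650.5, 131.8, -19.9]
orientation: [180.0, -0.0, -0.0]
wrist_force: [-0.7, -1.5, 1.7]
grip_width: 42.9
```

```bash
python3 - <<'E'
from h import *
st,p,d=snap("w_gear6"); print(st['wrist_force'])
cv2.imwrite("pics/c8.png",cv2.resize(cv2.convertScaleAbs(p[145:265,195:325],alpha=1.6),None,fx=6,fy=5,interpolation=cv2.INTER_CUBIC)[:600])
E
```

```text
7.05 [650.49 131.84 -19.94] [ 1.7998e+02 -2.0000e-02 -1.0000e-02] 42.9
[-0.70327247 -1.50868447  1.65797735]
```

View pics/c8.png

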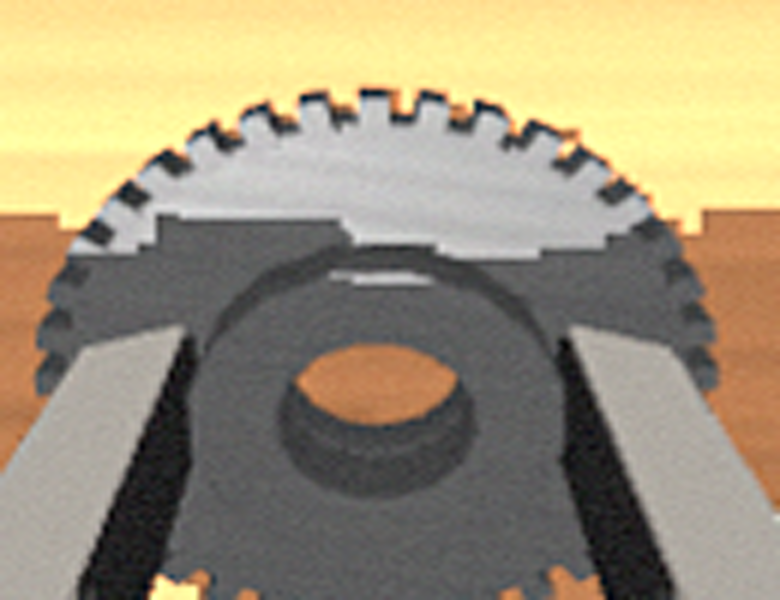

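>>> move_arm(
  motion=[
    {"tx":0,"ty":0,"tz":-0.1,"wx":0,"wy":0,"wz":0},
    {"tx":0,"ty":0,"tz":-0.3,"wx":0,"wy":0,"wz":0},
    {"tx":0,"ty":0,"tz":-0.6,"wx":0,"wy":0,"wz":0},
    {"tx":0,"ty":0,"tz":-0.9,"wx":0,"wy":0,"wz":0},
    {"tx":0,"ty":0,"tz":-1,"wx":0,"wy":0,"wz":0},
    {"tx":0,"ty":0,"tz":-1,"wx":0,"wy":0,"wz":0},
    {"tx":0,"ty":0,"tz":-1,"wx":0,"wy":0,"wz":0},
  ],
)

```text
clock: 7.8
tcp_pos: [649.2, 132.0, 58.6]
orientation: [180.0, 0.1, -0.0]
wrist_force: [-0.6, 0.5, -3.5]
grip_width: 43.0
```

```bash
python3 - <<'E'
from h import *
st,p,d=snap("w_gear7"); print(st['wrist_force'])
cv2.imwrite("pics/c9.png",cv2.resize(cv2.convertScaleAbs(p[145:265,195:325],alpha=1.6),None,fx=6,fy=5,interpolation=cv2.INTER_CUBIC)[:600])
E
```

```text
7.8 [649.24 132.01  58.65] [ 1.7999e+02  1.3000e-01 -1.0000e-02] 43.0
[-0.55462301  0.54764073 -3.49029434]
```

View pics/c9.png

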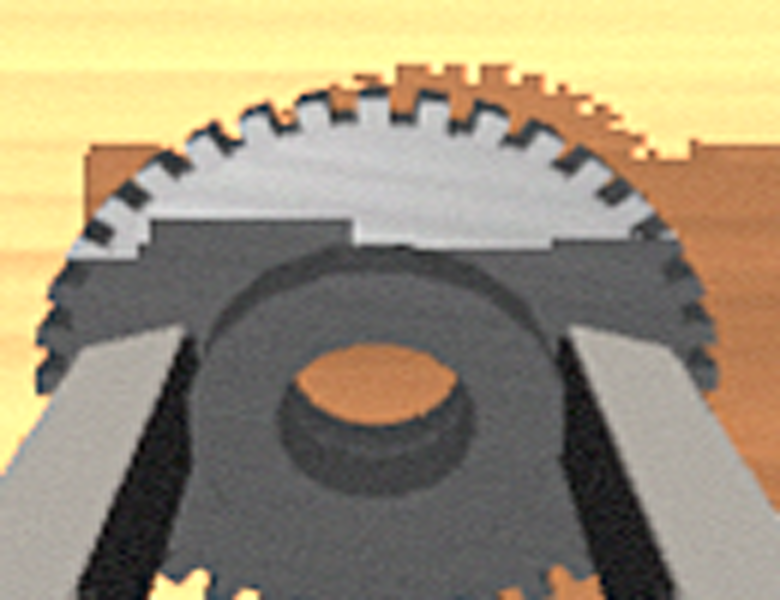

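>>> move_arm(
  motion=[
    {"tx":-0.2,"ty":0.25,"tz":-0.3,"wx":0,"wy":0,"wz":0},
    {"tx":-0.5,"ty":0.65,"tz":-0.6,"wx":0,"wy":0,"wz":0},
    {"tx":-0.75,"ty":1,"tz":-0.7,"wx":0,"wy":0,"wz":0},
  ],
)

```text
clock: 8.15
tcp_pos: [590.0, 51.2, 116.4]
orientation: [180.0, -0.0, 0.0]
wrist_force: [0.6, 0.5, -3.3]
grip_width: 43.0
```

>>> move_arm(
  motion=[
    {"tx":-0.3,"ty":0.4,"tz":0,"wx":0,"wy":0,"wz":0},
    {"tx":-0.6,"ty":0.8,"tz":0,"wx":0,"wy":0,"wz":0},
    {"tx":-0.75,"ty":1,"tz":0,"wx":0,"wy":0,"wz":0},
  ],
)

```text
clock: 8.45
tcp_pos: [526.7, -29.8, 114.5]
orientation: [180.0, 0.3, -0.1]
wrist_force: [0.3, 0.1, -3.1]
grip_width: 43.1
```

>>> move_arm(
  motion=[
    {"tx":-0.3,"ty":0.4,"tz":0,"wx":0,"wy":0,"wz":0},
    {"tx":-0.6,"ty":0.8,"tz":0,"wx":0,"wy":0,"wz":0},
    {"tx":-0.7,"ty":0.9,"tz":0,"wx":0,"wy":0,"wz":0},
    {"tx":-0.7,"ty":0.9,"tz":0,"wx":0,"wy":0,"wz":0},
    {"tx":-0.7,"ty":0.9,"tz":0,"wx":0,"wy":0,"wz":0},
    {"tx":-0.7,"ty":0.9,"tz":0,"wx":0,"wy":0,"wz":0},
  ],
)

```text
clock: 9.05
tcp_pos: [475.1, -99.0, 115.6]
orientation: [-180.0, -0.0, 0.0]
wrist_force: [0.8, -0.4, -3.7]
grip_width: 42.7
```

```bash
cat >> h.py <<'E'
def tool(u,v,z):  # point in tool frame at tool z
    k,D=K("wrist"); T=imaging.camera_info("wrist")["T_tool_cam"]
    n=cv2.undistortPoints(np.array([[[u,v]]],float),k,D)[0,0]; r=T[:3,:3]@[n[0],n[1],1]; s=(z-T[2,3])/r[2]
    return (T[:3,3]+s*r).round(1)
E
python3 - <<'E'
from h import *
st,p,d=snap("w_g8"); print(st['wrist_force'])
print("hole in tool",tool(257.6,228.6,-48))
E
```

```text
9.05 [475.15 -99.02 115.6 ] [-1.7997e+02 -2.0000e-02  4.0000e-02] 42.7
[ 0.82949957 -0.44555621 -3.67395361]
hole in tool [  0.5  -0.5 -48. ]
```

View pics/w_g8.png

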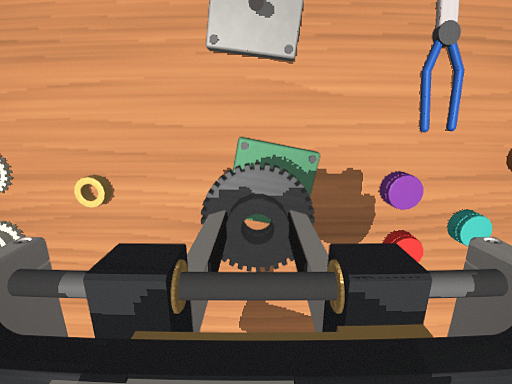

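>>> move_arm(
  motion=[
    {"tx":-0.063,"ty":0.209,"tz":0.1,"wx":0,"wy":0,"wz":0},
    {"tx":-0.063,"ty":0.209,"tz":0.25,"wx":0,"wy":0,"wz":0},
    {"tx":-0.063,"ty":0.209,"tz":0.38,"wx":0,"wy":0,"wz":0},
    {"tx":-0.063,"ty":0.209,"tz":0.38,"wx":0,"wy":0,"wz":0},
    {"tx":-0.063,"ty":0.209,"tz":0.38,"wx":0,"wy":0,"wz":0},
    {"tx":-0.063,"ty":0.209,"tz":0.38,"wx":0,"wy":0,"wz":0},
    {"tx":-0.063,"ty":0.209,"tz":0.38,"wx":0,"wy":0,"wz":0},
  ],
)

```text
clock: 9.8
tcp_pos: [469.8, -116.6, 85.9]
orientation: [180.0, -0.1, 0.0]
wrist_force: [-0.0, 0.3, -3.4]
grip_width: 42.8
```

```bash
python3 - <<'E'
from h import *
st,p,d=snap("w_g9"); print(st['wrist_force'])
cv2.imwrite("pics/c10.png",cv2.resize(cv2.convertScaleAbs(p[145:265,195:325],alpha=1.6),None,fx=6,fy=5,interpolation=cv2.INTER_CUBIC)[:600])
E
```

```text
9.8 [ 469.77 -116.58   85.91] [ 1.7998e+02 -6.0000e-02  1.0000e-02] 42.8
[-0.01014091  0.29345389 -3.37066131]
```

View pics/c10.png

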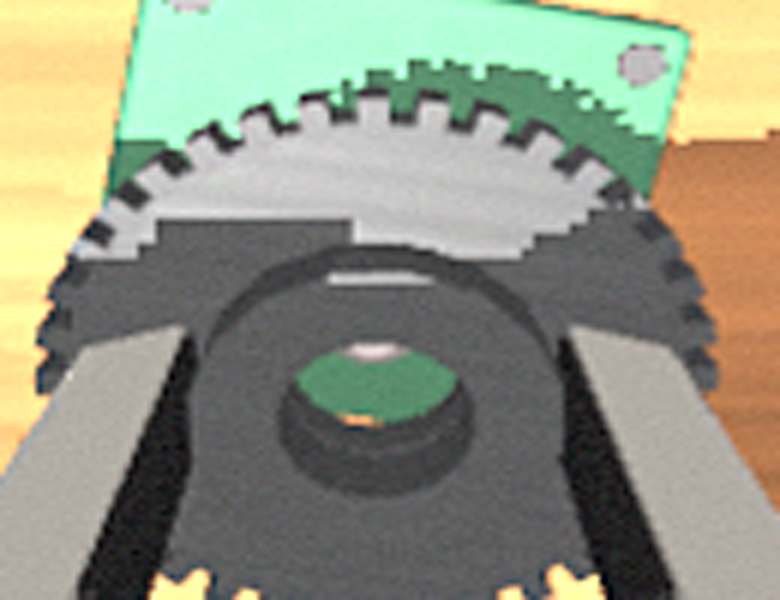

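```bash
python3 - <<'E'
from h import *
import pickle
st,p,d=pickle.load(open("w_g9.pkl","rb"))
u,v=195+370/6-.42,145+358/5-.4
q=plane("wrist",[(u,v)],98,st)[0]; print("lower tip edge",q,"=> post",q+[4,0,0],monitor.state()['tcp_pos'])
E
```

```text
lower tip edge [ 465.99646139 -115.02492971   98.        ] => post [ 469.99646139 -115.02492971   98.        ] [ 469.69804823 -116.63372156   85.91405934]
```

>>> move_arm(
  motion=[
    {"tx":0.004,"ty":-0.013,"tz":0.0,"wx":0,"wy":0,"wz":0},
    {"tx":0.004,"ty":-0.013,"tz":0.06,"wx":0,"wy":0,"wz":0},
    {"tx":0.004,"ty":-0.013,"tz":0.12,"wx":0,"wy":0,"wz":0},
    {"tx":0.004,"ty":-0.013,"tz":0.18,"wx":0,"wy":0,"wz":0},
    {"tx":0.004,"ty":-0.013,"tz":0.24,"wx":0,"wy":0,"wz":0},
    {"tx":0.004,"ty":-0.013,"tz":0.28,"wx":0,"wy":0,"wz":0},
    {"tx":0.004,"ty":-0.013,"tz":0.28,"wx":0,"wy":0,"wz":0},
  ],
)

```text
clock: 10.55
tcp_pos: [469.1, -115.4, 62.4]
orientation: [-180.0, 0.1, -0.0]
wrist_force: [-0.2, 0.3, -3.6]
grip_width: 43.0
```

```bash
python3 - <<'E'
from h import *
st,p,d=snap("w_g10"); print(st['wrist_force'])
cv2.imwrite("pics/c11.png",cv2.resize(cv2.convertScaleAbs(p[145:265,195:325],alpha=1.6),None,fx=6,fy=5,interpolation=cv2.INTER_CUBIC)[:600])
E
```

```text
10.55 [ 469.09 -115.42   62.38] [-1.7997e+02  7.0000e-02 -2.0000e-02] 43.0
[-0.15823916  0.27534053 -3.59671263]
```

View pics/c11.png

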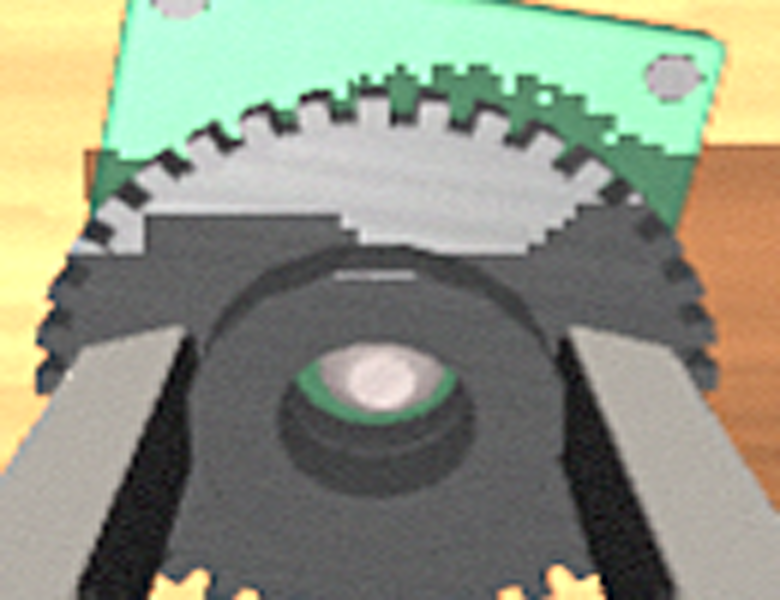

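```bash
python3 - <<'E'
from h import *
print(tool(195+380/6-.42,145+381/5-.4,62.4-98))
E
```

```text
[  1.4  -0.3 -35.6]
```

>>> move_arm(
  motion=[
    {"tx":0.011,"ty":0,"tz":0.08,"wx":0,"wy":0,"wz":0},
    {"tx":0.011,"ty":0,"tz":0.2,"wx":0,"wy":0,"wz":0},
    {"tx":0.011,"ty":0,"tz":0.32,"wx":0,"wy":0,"wz":0},
    {"tx":0.011,"ty":0,"tz":0.44,"wx":0,"wy":0,"wz":0},
    {"tx":0.011,"ty":0,"tz":0.56,"wx":0,"wy":0,"wz":0},
    {"tx":0.011,"ty":0,"tz":0.66,"wx":0,"wy":0,"wz":0},
    {"tx":0.011,"ty":0,"tz":0.74,"wx":0,"wy":0,"wz":0},
    {"tx":0.011,"ty":0,"tz":0.74,"wx":0,"wy":0,"wz":0},
    {"tx":0.011,"ty":0,"tz":0.74,"wx":0,"wy":0,"wz":0},
  ],
)

```text
clock: 11.5
tcp_pos: [470.6, -115.6, 3.8]
orientation: [180.0, -0.0, -0.0]
wrist_force: [-0.6, -0.0, -3.6]
grip_width: 43.1
```

>>> move_arm(
  motion=[
    {"tx":0,"ty":0,"tz":0.03,"wx":0,"wy":0,"wz":0},
    {"tx":0,"ty":0,"tz":0.06,"wx":0,"wy":0,"wz":0},
    {"tx":0,"ty":0,"tz":0.08,"wx":0,"wy":0,"wz":0},
    {"tx":0,"ty":0,"tz":0.09,"wx":0,"wy":0,"wz":0},
    {"tx":0,"ty":0,"tz":0.09,"wx":0,"wy":0,"wz":0},
    {"tx":0,"ty":0,"tz":0.09,"wx":0,"wy":0,"wz":0},
  ],
)

```text
clock: 12.1
tcp_pos: [470.5, -115.6, -3.3]
orientation: [180.0, -0.0, -0.0]
wrist_force: [-0.9, 1.2, -2.9]
grip_width: 42.8
```

>>> move_arm(
  motion=[
    {"tx":0,"ty":0,"tz":0.006,"wx":0,"wy":0,"wz":0},
    {"tx":0,"ty":0,"tz":0.012,"wx":0,"wy":0,"wz":0},
    {"tx":0,"ty":0,"tz":0.015,"wx":0,"wy":0,"wz":0},
    {"tx":0,"ty":0,"tz":0.015,"wx":0,"wy":0,"wz":0},
  ],
)

```text
clock: 12.5
tcp_pos: [470.6, -115.6, -4.0]
orientation: [180.0, -0.0, -0.0]
wrist_force: [-1.1, 0.4, 2.3]
grip_width: 42.8
```

Contact is at the expected height: TCP -4.0, with the force reversing sign. Releasing.

>>> move_arm(
  motion=[
    {"tx":0,"ty":0,"tz":0,"wx":0,"wy":0,"wz":0},
    {"tx":0,"ty":0,"tz":0,"wx":0,"wy":0,"wz":0},
    {"tx":0,"ty":0,"tz":0,"wx":0,"wy":0,"wz":0},
    {"tx":0,"ty":0,"tz":0,"wx":0,"wy":0,"wz":0},
  ],
  grip=0.4,
)

```text
clock: 12.9
tcp_pos: [470.6, -115.7, -4.6]
orientation: [180.0, -0.0, -0.0]
wrist_force: [0.3, 0.9, -0.1]
grip_width: 65.5
```

>>> move_arm(
  motion=[
    {"tx":0,"ty":0,"tz":-0.3,"wx":0,"wy":0,"wz":0},
    {"tx":0,"ty":0,"tz":-0.7,"wx":0,"wy":0,"wz":0},
    {"tx":0,"ty":0,"tz":-1,"wx":0,"wy":0,"wz":0},
    {"tx":0,"ty":0,"tz":-1,"wx":0,"wy":0,"wz":0},
  ],
)

```text
clock: 13.3
tcp_pos: [473.3, -116.7, 78.5]
orientation: [179.8, -0.4, -0.0]
wrist_force: [0.3, -0.5, 0.9]
grip_width: 65.5
```

```bash
python3 - <<'E'
from h import *
st,p,d=snap("w_g11"); print(st['wrist_force'])
E
```

```text
13.3 [ 473.31 -116.7    78.46] [ 1.7984e+02 -3.9000e-01 -1.0000e-02] 65.5
[ 0.33598675 -0.50179617  0.87402591]
```

View pics/w_g11.png

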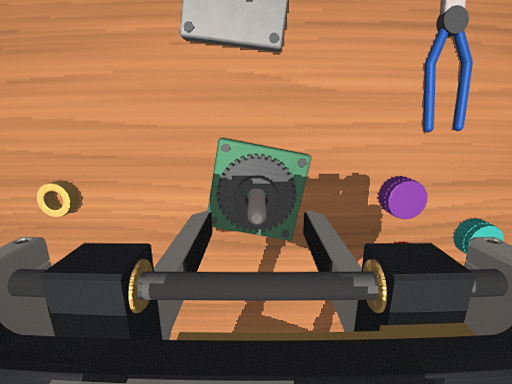

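The gear sits flat on the green base around the post. Next, the bush.

>>> move_arm(
  motion=[
    {"tx":0,"ty":-0.4,"tz":-0.15,"wx":0,"wy":0,"wz":0},
    {"tx":-0.04,"ty":-0.95,"tz":-0.15,"wx":0,"wy":0,"wz":0},
  ],
)

```text
clock: 13.55
tcp_pos: [468.1, -40.2, 87.1]
orientation: [180.0, -0.1, -0.2]
wrist_force: [0.6, 1.6, -0.3]
grip_width: 65.9
```

>>> move_arm(
  motion=[
    {"tx":0,"ty":-0.5,"tz":0,"wx":0,"wy":0,"wz":0},
    {"tx":-0.04,"ty":-0.95,"tz":0,"wx":0,"wy":0,"wz":0},
  ],
)

```text
clock: 13.75
tcp_pos: [462.9, 38.0, 85.9]
orientation: [-180.0, 0.1, -0.0]
wrist_force: [-0.5, 0.3, 0.0]
grip_width: 65.5
```

>>> move_arm(
  motion=[
    {"tx":0,"ty":-0.5,"tz":0,"wx":0,"wy":0,"wz":0},
    {"tx":-0.04,"ty":-0.95,"tz":0.2,"wx":0,"wy":0,"wz":0},
    {"tx":-0.04,"ty":-0.95,"tz":0.7,"wx":0,"wy":0,"wz":0},
    {"tx":-0.04,"ty":-0.95,"tz":1,"wx":0,"wy":0,"wz":0},
    {"tx":-0.04,"ty":-0.95,"tz":1,"wx":0,"wy":0,"wz":0},
    {"tx":-0.04,"ty":-0.95,"tz":1,"wx":0,"wy":0,"wz":0},
    {"tx":-0.04,"ty":-0.95,"tz":1,"wx":0,"wy":0,"wz":0},
  ],
)

```text
clock: 14.45
tcp_pos: [461.9, 112.2, 8.2]
orientation: [-180.0, -0.1, -0.0]
wrist_force: [0.9, -0.1, 0.2]
grip_width: 65.7
```

```bash
python3 - <<'E'
from h import *
st,p,d=snap("w_b1")
hsv=cv2.cvtColor(p,cv2.COLOR_BGR2HSV); H,S,V=[hsv[...,i].astype(int) for i in range(3)]
m=(H>19)&(H<34)&(S>110)&(V>60); m[240:]=0
c=cont(m,(200,120,330,240)); print(c.min(0),c.max(0)); P=plane("wrist",c,18,st)
print(circ(P),cv2.minEnclosingCircle((P-st['tcp_pos'])[:,:2].astype(np.float32)))
cv2.imwrite("pics/b1.png",cv2.resize(p[130:260,180:340],None,fx=4.6,fy=4.6))
E
```

```text
14.45 [461.94 112.22   8.16] [-1.8e+02 -9.0e-02 -4.0e-02] 65.7
[250 188] [266 190]
(array([468.83, 112.37]), 12.61) ((17.60687828063965, 0.1643970012664795), 6.401954174041748)
```

View pics/b1.png

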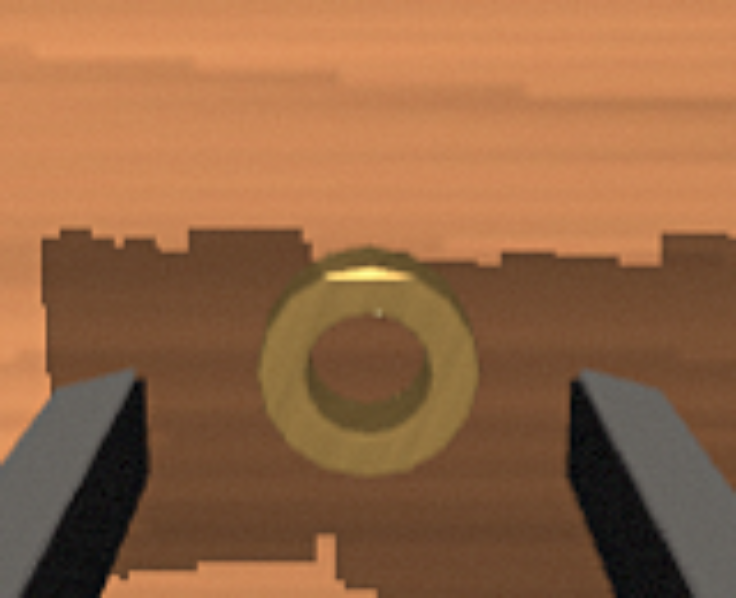

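```bash
python3 - <<'E'
from h import *
st=monitor.state()
print(tool(259.8,210.3,st['tcp_pos'][2]-18), tool(257.6+.4,205,0))
E
```

```text
[ 0.4  1.3 -9.6] [ 1.9 -0.1  0. ]
```

>>> move_arm(
  motion=[
    {"tx":0,"ty":0.021,"tz":0.1,"wx":0,"wy":0,"wz":0},
    {"tx":0,"ty":0.021,"tz":0.25,"wx":0,"wy":0,"wz":0},
    {"tx":0,"ty":0.021,"tz":0.4,"wx":0,"wy":0,"wz":0},
    {"tx":0,"ty":0.021,"tz":0.48,"wx":0,"wy":0,"wz":0},
    {"tx":0,"ty":0.021,"tz":0.48,"wx":0,"wy":0,"wz":0},
    {"tx":0,"ty":0.021,"tz":0.48,"wx":0,"wy":0,"wz":0},
    {"tx":0,"ty":0.021,"tz":0.48,"wx":0,"wy":0,"wz":0},
  ],
)

```text
clock: 15.2
tcp_pos: [461.5, 110.7, -30.5]
orientation: [-180.0, -0.1, -0.0]
wrist_force: [-1.0, 0.5, 0.5]
grip_width: 65.8
```

>>> move_arm(
  motion=[
    {"tx":0,"ty":0,"tz":0,"wx":0,"wy":0,"wz":0},
    {"tx":0,"ty":0,"tz":0,"wx":0,"wy":0,"wz":0},
    {"tx":0,"ty":0,"tz":0,"wx":0,"wy":0,"wz":0},
    {"tx":0,"ty":0,"tz":0,"wx":0,"wy":0,"wz":0},
    {"tx":0,"ty":0,"tz":0,"wx":0,"wy":0,"wz":0},
    {"tx":0,"ty":0,"tz":0,"wx":0,"wy":0,"wz":0},
  ],
  grip=-1,
  force=25,
)

```text
clock: 15.8
tcp_pos: [461.0, 110.7, -30.8]
orientation: [180.0, -0.0, -0.0]
wrist_force: [-0.7, 0.7, 1.9]
grip_width: 39.5
```

```bash
python3 - <<'E'
from h import *
st,p,d=snap("w_b2"); print(st['wrist_force'])
cv2.imwrite("pics/b2.png",cv2.resize(cv2.convertScaleAbs(p[145:265,195:325],alpha=1.6),None,fx=6,fy=5,interpolation=cv2.INTER_CUBIC)[:600])
E
```

```text
15.8 [461.03 110.74 -30.81] [ 1.7999e+02 -1.0000e-02 -1.0000e-02] 39.5
[-0.72670302  0.67447142  1.91492043]
```

View pics/b2.png

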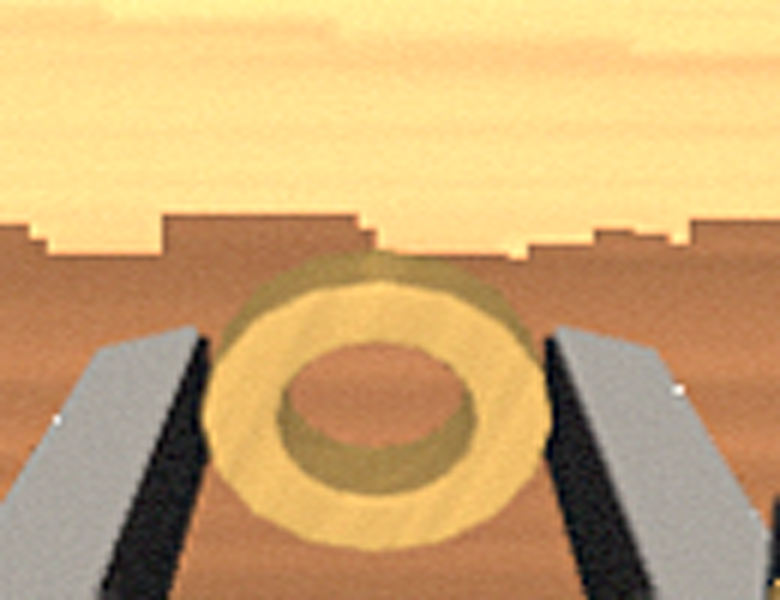

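>>> move_arm(
  motion=[
    {"tx":0,"ty":0,"tz":-0.2,"wx":0,"wy":0,"wz":0},
    {"tx":0,"ty":0,"tz":-0.6,"wx":0,"wy":0,"wz":0},
    {"tx":0,"ty":0,"tz":-1,"wx":0,"wy":0,"wz":0},
  ],
)

```text
clock: 16.15
tcp_pos: [459.8, 110.6, 49.1]
orientation: [180.0, 0.2, -0.0]
wrist_force: [0.7, -0.8, -1.0]
grip_width: 39.4
```

>>> move_arm(
  motion=[
    {"tx":0.02,"ty":0.2,"tz":-0.3,"wx":0,"wy":0,"wz":0},
    {"tx":0.04,"ty":0.6,"tz":-0.5,"wx":0,"wy":0,"wz":0},
    {"tx":0.04,"ty":0.95,"tz":-0.55,"wx":0,"wy":0,"wz":0},
  ],
)

```text
clock: 16.45
tcp_pos: [465.7, 33.9, 94.9]
orientation: [180.0, -0.2, 0.1]
wrist_force: [0.3, 0.3, -1.3]
grip_width: 39.5
```

>>> move_arm(
  motion=[
    {"tx":0.02,"ty":0.5,"tz":0,"wx":0,"wy":0,"wz":0},
    {"tx":0.04,"ty":0.95,"tz":0,"wx":0,"wy":0,"wz":0},
  ],
)

```text
clock: 16.65
tcp_pos: [467.1, -42.6, 93.2]
orientation: [180.0, -0.0, 0.0]
wrist_force: [-0.2, 0.3, -0.9]
grip_width: 39.6
```

>>> move_arm(
  motion=[
    {"tx":0.02,"ty":0.5,"tz":0,"wx":0,"wy":0,"wz":0},
    {"tx":0.036,"ty":0.93,"tz":0,"wx":0,"wy":0,"wz":0},
    {"tx":0.036,"ty":0.93,"tz":0,"wx":0,"wy":0,"wz":0},
    {"tx":0.036,"ty":0.93,"tz":0,"wx":0,"wy":0,"wz":0},
    {"tx":0.036,"ty":0.93,"tz":0,"wx":0,"wy":0,"wz":0},
    {"tx":0.036,"ty":0.93,"tz":0,"wx":0,"wy":0,"wz":0},
  ],
)

```text
clock: 17.25
tcp_pos: [469.8, -114.3, 92.9]
orientation: [-180.0, 0.0, 0.1]
wrist_force: [0.3, 0.3, -1.0]
grip_width: 39.3
```

```bash
python3 - <<'E'
from h import *
st,p,d=snap("w_b3"); print(st['wrist_force'])
cv2.imwrite("pics/b3.png",cv2.resize(cv2.convertScaleAbs(p[145:265,195:325],alpha=1.6),None,fx=6,fy=5,interpolation=cv2.INTER_CUBIC)[:600])
E
```

```text
17.25 [ 469.81 -114.32   92.9 ] [-1.7997e+02  3.0000e-02  8.0000e-02] 39.3
[ 0.28039662  0.27284566 -1.03355039]
```

View pics/b3.png

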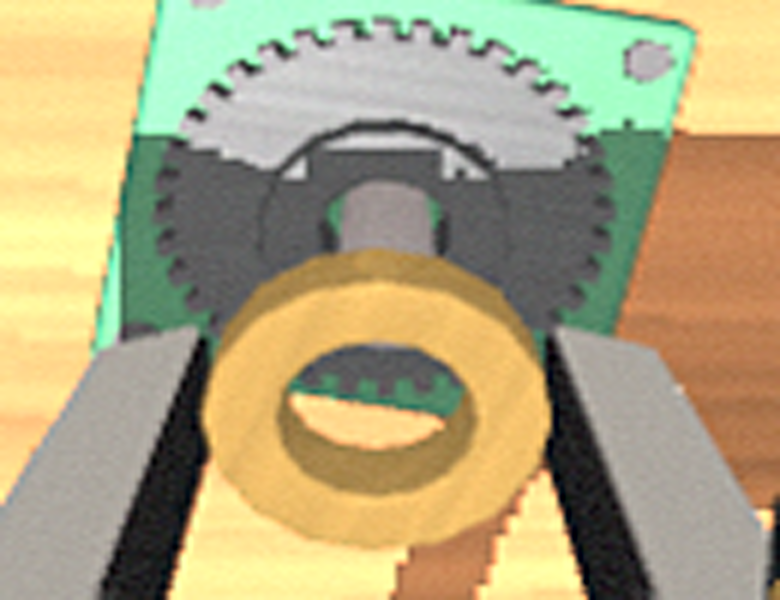

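>>> move_arm(
  motion=[
    {"tx":0.006,"ty":0.013,"tz":0,"wx":0,"wy":0,"wz":0},
    {"tx":0.006,"ty":0.013,"tz":0.1,"wx":0,"wy":0,"wz":0},
    {"tx":0.006,"ty":0.013,"tz":0.2,"wx":0,"wy":0,"wz":0},
    {"tx":0.006,"ty":0.013,"tz":0.3,"wx":0,"wy":0,"wz":0},
    {"tx":0.006,"ty":0.013,"tz":0.38,"wx":0,"wy":0,"wz":0},
    {"tx":0.006,"ty":0.013,"tz":0.38,"wx":0,"wy":0,"wz":0},
    {"tx":0.006,"ty":0.013,"tz":0.38,"wx":0,"wy":0,"wz":0},
  ],
)

```text
clock: 18.0
tcp_pos: [470.5, -116.7, 62.4]
orientation: [-180.0, 0.0, -0.0]
wrist_force: [0.7, 0.2, -0.4]
grip_width: 39.4
```

```bash
python3 - <<'E'
from h import *
st,p,d=snap("w_b4"); print(st['wrist_force'])
cv2.imwrite("pics/b4.png",cv2.resize(cv2.convertScaleAbs(p[145:265,195:325],alpha=1.6),None,fx=6,fy=5,interpolation=cv2.INTER_CUBIC)[:600])
E
```

```text
18.0 [ 470.55 -116.75   62.38] [-1.7999e+02  3.0000e-02 -2.0000e-02] 39.4
[ 0.74060973  0.18150863 -0.35698373]
```

View pics/b4.png

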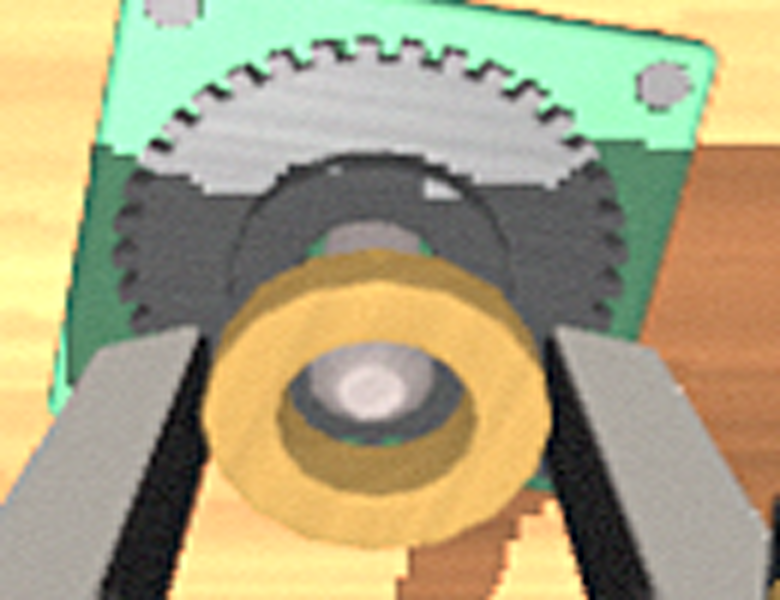

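>>> move_arm(
  motion=[
    {"tx":-0.005,"ty":-0.01,"tz":0.06,"wx":0,"wy":0,"wz":0},
    {"tx":-0.005,"ty":-0.01,"tz":0.16,"wx":0,"wy":0,"wz":0},
    {"tx":-0.005,"ty":-0.01,"tz":0.28,"wx":0,"wy":0,"wz":0},
    {"tx":-0.005,"ty":-0.01,"tz":0.4,"wx":0,"wy":0,"wz":0},
    {"tx":-0.005,"ty":-0.01,"tz":0.5,"wx":0,"wy":0,"wz":0},
    {"tx":-0.005,"ty":-0.01,"tz":0.56,"wx":0,"wy":0,"wz":0},
    {"tx":-0.005,"ty":-0.01,"tz":0.56,"wx":0,"wy":0,"wz":0},
    {"tx":-0.005,"ty":-0.01,"tz":0.56,"wx":0,"wy":0,"wz":0},
  ],
)

```text
clock: 18.85
tcp_pos: [470.4, -116.0, 17.8]
orientation: [180.0, 0.0, -0.0]
wrist_force: [0.1, -0.6, -1.0]
grip_width: 39.3
```

>>> move_arm(
  motion=[
    {"tx":0,"ty":0,"tz":0.015,"wx":0,"wy":0,"wz":0},
    {"tx":0,"ty":0,"tz":0.025,"wx":0,"wy":0,"wz":0},
    {"tx":0,"ty":0,"tz":0.035,"wx":0,"wy":0,"wz":0},
    {"tx":0,"ty":0,"tz":0.04,"wx":0,"wy":0,"wz":0},
    {"tx":0,"ty":0,"tz":0.04,"wx":0,"wy":0,"wz":0},
    {"tx":0,"ty":0,"tz":0.04,"wx":0,"wy":0,"wz":0},
  ],
)

```text
clock: 19.45
tcp_pos: [470.3, -115.9, 14.7]
orientation: [180.0, -0.0, -0.0]
wrist_force: [0.4, -0.2, -0.9]
grip_width: 39.3
```

>>> move_arm(
  motion=[
    {"tx":0,"ty":0,"tz":0.01,"wx":0,"wy":0,"wz":0},
    {"tx":0,"ty":0,"tz":0.018,"wx":0,"wy":0,"wz":0},
    {"tx":0,"ty":0,"tz":0.018,"wx":0,"wy":0,"wz":0},
    {"tx":0,"ty":0,"tz":0.018,"wx":0,"wy":0,"wz":0},
  ],
)

```text
clock: 19.85
tcp_pos: [470.3, -115.9, 13.2]
orientation: [180.0, -0.0, -0.0]
wrist_force: [0.3, -0.5, 0.2]
grip_width: 39.6
```

>>> move_arm(
  motion=[
    {"tx":0,"ty":0,"tz":0.006,"wx":0,"wy":0,"wz":0},
    {"tx":0,"ty":0,"tz":0.01,"wx":0,"wy":0,"wz":0},
    {"tx":0,"ty":0,"tz":0.01,"wx":0,"wy":0,"wz":0},
  ],
)

```text
clock: 20.15
tcp_pos: [470.3, -115.9, 13.1]
orientation: [180.0, -0.0, -0.0]
wrist_force: [-1.5, 0.8, 5.4]
grip_width: 39.6
```

Contact at 13.1, as expected. Releasing and lifting.

>>> move_arm(
  motion=[
    {"tx":0,"ty":0,"tz":-0.005,"wx":0,"wy":0,"wz":0},
    {"tx":0,"ty":0,"tz":-0.005,"wx":0,"wy":0,"wz":0},
    {"tx":0,"ty":0,"tz":-0.005,"wx":0,"wy":0,"wz":0},
    {"tx":0,"ty":0,"tz":-0.005,"wx":0,"wy":0,"wz":0},
  ],
  grip=0.4,
)

```text
clock: 20.55
tcp_pos: [470.2, -115.9, 12.7]
orientation: [180.0, 0.0, -0.0]
wrist_force: [-0.4, 0.2, -0.1]
grip_width: 65.1
```

>>> move_arm(
  motion=[
    {"tx":0,"ty":0,"tz":-0.3,"wx":0,"wy":0,"wz":0},
    {"tx":0,"ty":0,"tz":-0.7,"wx":0,"wy":0,"wz":0},
    {"tx":0,"ty":0,"tz":-1,"wx":0,"wy":0,"wz":0},
    {"tx":0,"ty":0,"tz":-1,"wx":0,"wy":0,"wz":0},
  ],
)

```text
clock: 20.95
tcp_pos: [473.0, -117.0, 95.8]
orientation: [179.8, -0.4, -0.0]
wrist_force: [0.8, -0.3, -0.2]
grip_width: 66.0
```

```bash
python3 - <<'E'
from h import *
st,p,d=snap("w_b5"); print(st['wrist_force'])
E
```

```text
20.95 [ 472.98 -116.99   95.81] [ 1.7984e+02 -3.9000e-01 -1.0000e-02] 66.0
[ 0.81517007 -0.31599569 -0.24588879]
```

View pics/w_b5.png

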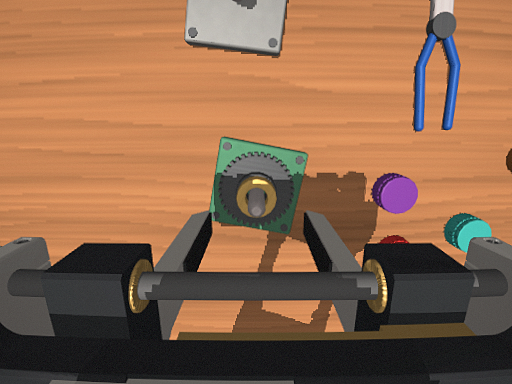

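The bush is seated on the hub. Now the small gear nearest the base, at about (386,254).

>>> move_arm(
  motion=[
    {"tx":-0.1,"ty":-0.5,"tz":0,"wx":0,"wy":0,"wz":0},
    {"tx":-0.21,"ty":-0.95,"tz":0,"wx":0,"wy":0,"wz":0},
  ],
)

```text
clock: 21.2
tcp_pos: [452.3, -39.2, 91.2]
orientation: [-179.9, 0.1, -0.2]
wrist_force: [0.8, 0.7, -0.7]
grip_width: 65.8
```

>>> move_arm(
  motion=[
    {"tx":-0.1,"ty":-0.5,"tz":0,"wx":0,"wy":0,"wz":0},
    {"tx":-0.21,"ty":-0.95,"tz":0,"wx":0,"wy":0,"wz":0},
  ],
)

```text
clock: 21.4
tcp_pos: [434.9, 37.6, 91.2]
orientation: [-180.0, 0.2, -0.1]
wrist_force: [0.3, 0.3, 0.5]
grip_width: 65.9
```

>>> move_arm(
  motion=[
    {"tx":-0.1,"ty":-0.5,"tz":0,"wx":0,"wy":0,"wz":0},
    {"tx":-0.21,"ty":-0.95,"tz":0,"wx":0,"wy":0,"wz":0},
  ],
)

```text
clock: 21.6
tcp_pos: [418.1, 113.6, 91.2]
orientation: [180.0, 0.2, -0.0]
wrist_force: [0.2, 0.4, 0.2]
grip_width: 65.7
```

>>> move_arm(
  motion=[
    {"tx":-0.1,"ty":-0.5,"tz":0,"wx":0,"wy":0,"wz":0},
    {"tx":-0.21,"ty":-0.95,"tz":0,"wx":0,"wy":0,"wz":0},
  ],
)

```text
clock: 21.8
tcp_pos: [401.4, 189.4, 91.2]
orientation: [180.0, 0.2, -0.0]
wrist_force: [1.0, 0.8, -0.8]
grip_width: 65.8
```

>>> move_arm(
  motion=[
    {"tx":-0.1,"ty":-0.5,"tz":0,"wx":0,"wy":0,"wz":0},
    {"tx":-0.19,"ty":-0.85,"tz":0.4,"wx":0,"wy":0,"wz":0},
    {"tx":-0.19,"ty":-0.85,"tz":0.8,"wx":0,"wy":0,"wz":0},
    {"tx":-0.19,"ty":-0.85,"tz":0.8,"wx":0,"wy":0,"wz":0},
    {"tx":-0.19,"ty":-0.85,"tz":0.8,"wx":0,"wy":0,"wz":0},
    {"tx":-0.19,"ty":-0.85,"tz":0.8,"wx":0,"wy":0,"wz":0},
  ],
)

```text
clock: 22.4
tcp_pos: [388.9, 255.9, 29.5]
orientation: [-180.0, -0.1, -0.1]
wrist_force: [0.1, -0.2, 0.0]
grip_width: 65.8
```

```bash
python3 - <<'E'
from h import *
st,p,d=snap("w_p1")
E
```

```text
22.4 [388.85 255.94  29.52] [-1.7998e+02 -7.0000e-02 -6.0000e-02] 65.8
```

View pics/w_p1.png

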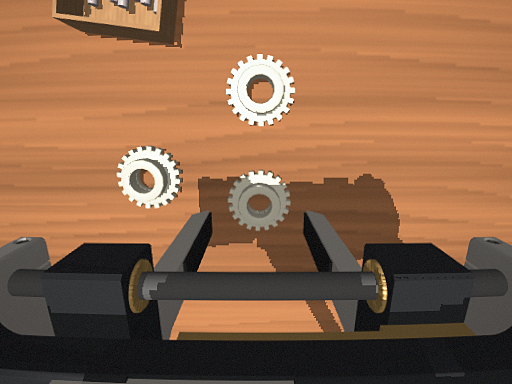

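```bash
python3 - <<'E'
from h import *
import pickle
st,p,d=pickle.load(open("w_p1.pkl","rb"))
S=cv2.cvtColor(p,cv2.COLOR_BGR2HSV)[...,1].astype(int)
c=cont(S<75,(222,162,296,240)); print(c.min(0),c.max(0)); P=plane("wrist",c,8,st); print(circ(P-st['tcp_pos']),circ(P))
cv2.imwrite("pics/p1.png",cv2.resize(p[155:245,210:310],None,fx=6,fy=6))
E
```

```text
[228 170] [290 230]
(array([-1.  , -0.75]), 29.22) (array([387.85, 255.19]), 29.22)
```

View pics/p1.png

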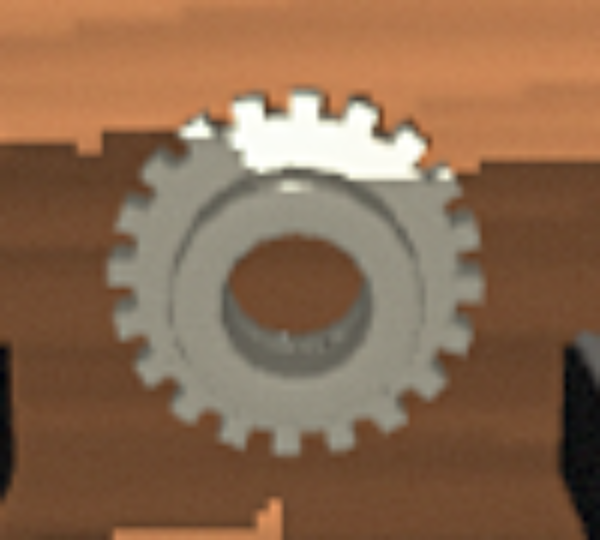

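```bash
python3 - <<'E'
from h import *
k,D=K("wrist"); T=imaging.camera_info("wrist")["T_tool_cam"]
def aty(u,v,y):
    n=cv2.undistortPoints(np.array([[[u,v]]],float),k,D)[0,0]; r=T[:3,:3]@[n[0],n[1],1]; s=(y-T[1,3])/r[1]
    return (T[:3,3]+s*r).round(1)
for (a,b,w) in [((188,335),(568,335),43),((203,335),(553,335),39.5)]:
    u1,u2=195+a[0]/6-.4,195+b[0]/6-.4; v=145+a[1]/5-.4
    for o in (-.5,-.3): print(aty(u1,v,o-w/2),aty(u2,v,o+w/2))
print(tool(259.1,205.6,7.5))
E
```

```text
[ 11.6 -22.  -45. ] [ 11.6  21.  -44.7]
[ 12.1 -21.8 -46.6] [ 11.   21.2 -43.1]
[ 11.7 -20.2 -45.4] [ 11.7  19.2 -45.1]
[ 12.4 -20.  -47.2] [ 11.1  19.4 -43.4]
[-1.1  0.9  7.5]
```

>>> move_arm(
  motion=[
    {"tx":-0.02,"ty":0.016,"tz":0.1,"wx":0,"wy":0,"wz":0},
    {"tx":-0.02,"ty":0.016,"tz":0.3,"wx":0,"wy":0,"wz":0},
    {"tx":-0.02,"ty":0.016,"tz":0.5,"wx":0,"wy":0,"wz":0},
    {"tx":-0.02,"ty":0.016,"tz":0.62,"wx":0,"wy":0,"wz":0},
    {"tx":-0.02,"ty":0.016,"tz":0.66,"wx":0,"wy":0,"wz":0},
    {"tx":-0.02,"ty":0.016,"tz":0.68,"wx":0,"wy":0,"wz":0},
    {"tx":-0.02,"ty":0.016,"tz":0.68,"wx":0,"wy":0,"wz":0},
    {"tx":-0.02,"ty":0.016,"tz":0.68,"wx":0,"wy":0,"wz":0},
  ],
)

```text
clock: 23.25
tcp_pos: [386.8, 255.0, -25.1]
orientation: [-180.0, -0.1, -0.0]
wrist_force: [0.0, -1.4, 0.0]
grip_width: 65.7
```

```bash
python3 - <<'E'
from h import *
st,p,d=snap("w_p2"); print(st['wrist_force'])
cv2.imwrite("pics/p2.png",cv2.resize(p[145:265,195:325],None,fx=6,fy=5,interpolation=cv2.INTER_CUBIC)[:600])
E
```

```text
23.25 [386.84 255.05 -25.12] [-1.7998e+02 -6.0000e-02 -1.0000e-02] 65.7
[ 0.02633255 -1.35223818  0.03747927]
```

View pics/p2.png

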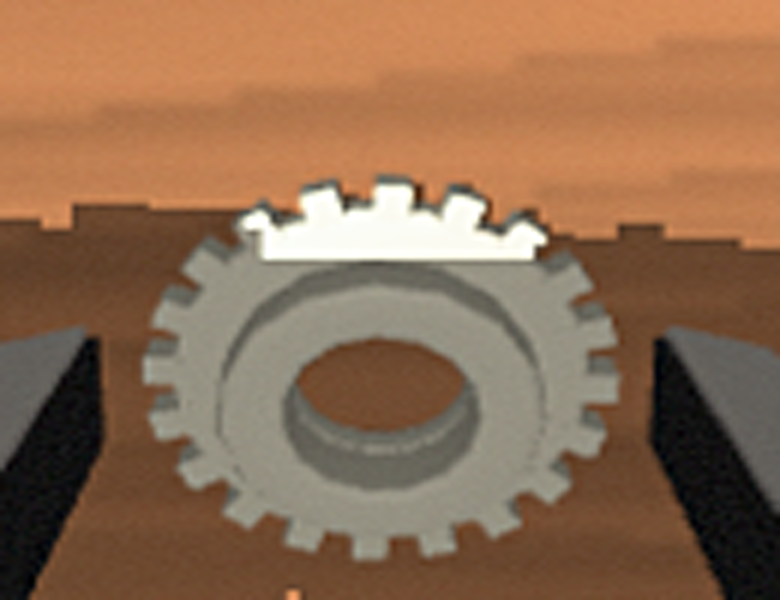

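>>> move_arm(
  motion=[
    {"tx":0,"ty":0,"tz":0,"wx":0,"wy":0,"wz":0},
    {"tx":0,"ty":0,"tz":0,"wx":0,"wy":0,"wz":0},
    {"tx":0,"ty":0,"tz":0,"wx":0,"wy":0,"wz":0},
    {"tx":0,"ty":0,"tz":0,"wx":0,"wy":0,"wz":0},
    {"tx":0,"ty":0,"tz":0,"wx":0,"wy":0,"wz":0},
    {"tx":0,"ty":0,"tz":0,"wx":0,"wy":0,"wz":0},
  ],
  grip=-1,
  force=20,
)

```text
clock: 23.9
tcp_pos: [386.3, 254.8, -25.6]
orientation: [180.0, 0.0, -0.0]
wrist_force: [0.1, -0.2, 0.9]
grip_width: 36.3
```

>>> move_arm(
  motion=[
    {"tx":0,"ty":0,"tz":-0.2,"wx":0,"wy":0,"wz":0},
    {"tx":0,"ty":0,"tz":-0.6,"wx":0,"wy":0,"wz":0},
    {"tx":0,"ty":0,"tz":-1,"wx":0,"wy":0,"wz":0},
  ],
)

```text
clock: 24.2
tcp_pos: [385.5, 254.4, 54.7]
orientation: [179.9, 0.1, -0.0]
wrist_force: [0.5, 0.1, -0.3]
grip_width: 36.4
```

```bash
python3 - <<'E'
from h import *
st,p,d=snap("w_p3"); print(st['wrist_force'])
cv2.imwrite("pics/p3.png",cv2.resize(p[145:265,195:325],None,fx=6,fy=5,interpolation=cv2.INTER_CUBIC)[:600])
E
```

```text
24.2 [385.47 254.4   54.67] [ 1.7994e+02  1.2000e-01 -2.0000e-02] 36.4
[ 0.4630786   0.14961294 -0.34938855]
```

View pics/p3.png

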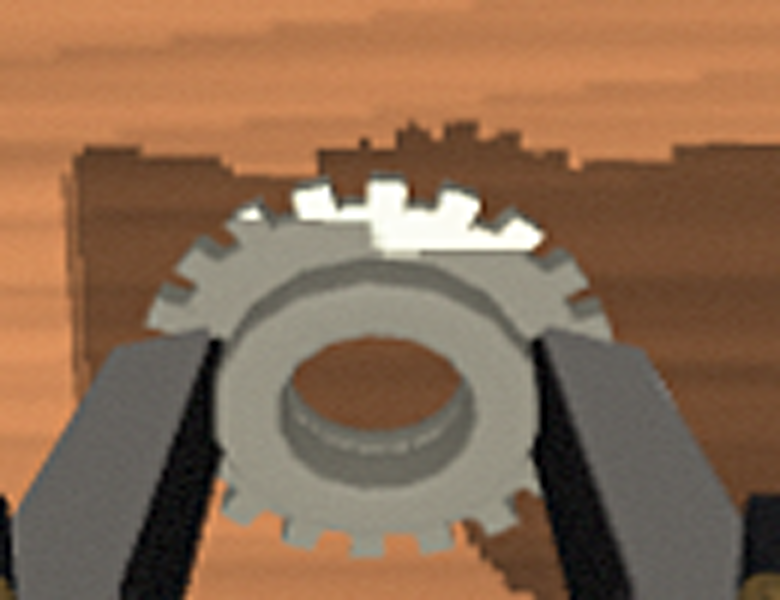

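>>> move_arm(
  motion=[
    {"tx":0.06,"ty":0.25,"tz":-0.25,"wx":0,"wy":0,"wz":0},
    {"tx":0.15,"ty":0.65,"tz":-0.45,"wx":0,"wy":0,"wz":0},
    {"tx":0.21,"ty":0.95,"tz":-0.45,"wx":0,"wy":0,"wz":0},
  ],
)

```text
clock: 24.55
tcp_pos: [405.0, 178.2, 92.3]
orientation: [-180.0, -0.3, 0.0]
wrist_force: [0.0, 0.3, -2.1]
grip_width: 36.1
```

>>> move_arm(
  motion=[
    {"tx":0.1,"ty":0.5,"tz":0,"wx":0,"wy":0,"wz":0},
    {"tx":0.21,"ty":0.95,"tz":0,"wx":0,"wy":0,"wz":0},
  ],
)

```text
clock: 24.75
tcp_pos: [419.7, 101.5, 90.4]
orientation: [180.0, -0.0, 0.0]
wrist_force: [0.3, -0.8, 0.1]
grip_width: 36.7
```

>>> move_arm(
  motion=[
    {"tx":0.1,"ty":0.5,"tz":0,"wx":0,"wy":0,"wz":0},
    {"tx":0.21,"ty":0.95,"tz":0,"wx":0,"wy":0,"wz":0},
  ],
)

```text
clock: 24.95
tcp_pos: [436.5, 25.2, 90.2]
orientation: [180.0, 0.0, -0.0]
wrist_force: [0.7, -0.1, -0.3]
grip_width: 36.5
```

>>> move_arm(
  motion=[
    {"tx":0.1,"ty":0.5,"tz":0,"wx":0,"wy":0,"wz":0},
    {"tx":0.21,"ty":0.95,"tz":0,"wx":0,"wy":0,"wz":0},
  ],
)

```text
clock: 25.15
tcp_pos: [453.3, -50.9, 90.2]
orientation: [180.0, 0.0, -0.0]
wrist_force: [0.4, -0.2, -0.9]
grip_width: 36.4
```

>>> move_arm(
  motion=[
    {"tx":0.1,"ty":0.4,"tz":0,"wx":0,"wy":0,"wz":0},
    {"tx":0.21,"ty":0.83,"tz":0,"wx":0,"wy":0,"wz":0},
    {"tx":0.21,"ty":0.83,"tz":0,"wx":0,"wy":0,"wz":0},
    {"tx":0.21,"ty":0.83,"tz":0,"wx":0,"wy":0,"wz":0},
    {"tx":0.21,"ty":0.83,"tz":0,"wx":0,"wy":0,"wz":0},
    {"tx":0.21,"ty":0.83,"tz":0,"wx":0,"wy":0,"wz":0},
  ],
)

```text
clock: 25.75
tcp_pos: [469.7, -114.4, 90.3]
orientation: [-180.0, 0.0, 0.1]
wrist_force: [-0.5, 0.3, -0.2]
grip_width: 36.1
```

```bash
python3 - <<'E'
from h import *
st,p,d=snap("w_p4"); print(st['wrist_force'])
cv2.imwrite("pics/p4.png",cv2.resize(cv2.convertScaleAbs(p[145:265,195:325],alpha=1.3),None,fx=6,fy=5,interpolation=cv2.INTER_CUBIC)[:600])
E
```

```text
25.75 [ 469.69 -114.39   90.31] [-1.7998e+02  3.0000e-02  6.0000e-02] 36.1
[-0.50579654  0.29170481 -0.18500926]
```

View pics/p4.png

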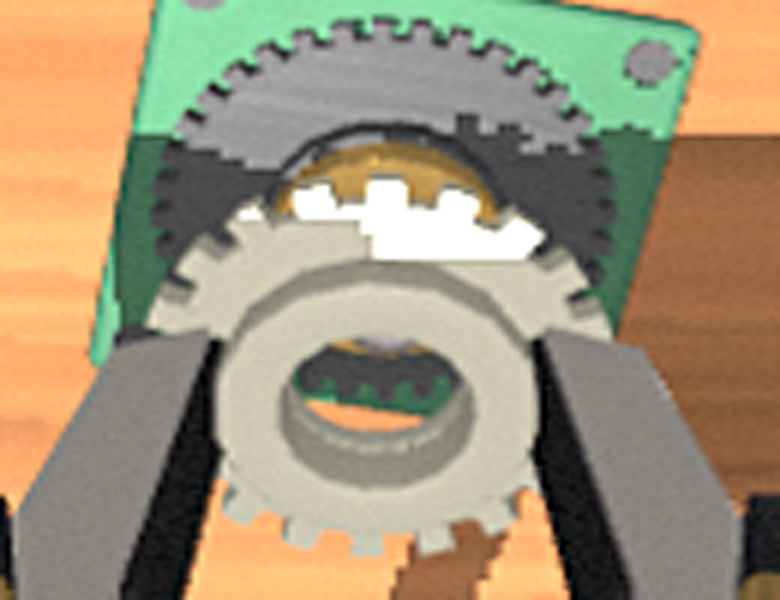

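>>> move_arm(
  motion=[
    {"tx":0.004,"ty":0.004,"tz":0,"wx":0,"wy":0,"wz":0},
    {"tx":0.004,"ty":0.004,"tz":0.1,"wx":0,"wy":0,"wz":0},
    {"tx":0.004,"ty":0.004,"tz":0.2,"wx":0,"wy":0,"wz":0},
    {"tx":0.004,"ty":0.004,"tz":0.3,"wx":0,"wy":0,"wz":0},
    {"tx":0.004,"ty":0.004,"tz":0.35,"wx":0,"wy":0,"wz":0},
    {"tx":0.004,"ty":0.004,"tz":0.35,"wx":0,"wy":0,"wz":0},
    {"tx":0.004,"ty":0.004,"tz":0.35,"wx":0,"wy":0,"wz":0},
  ],
)

```text
clock: 26.5
tcp_pos: [470.6, -116.0, 62.3]
orientation: [180.0, 0.0, -0.0]
wrist_force: [0.1, 0.0, -0.9]
grip_width: 36.4
```

```bash
python3 - <<'E'
from h import *
st,p,d=snap("w_p5"); print(st['wrist_force'])
cv2.imwrite("pics/p5.png",cv2.resize(cv2.convertScaleAbs(p[145:265,195:325],alpha=1.3),None,fx=6,fy=5,interpolation=cv2.INTER_CUBIC)[:600])
E
```

```text
26.5 [ 470.59 -115.98   62.28] [ 1.8e+02  1.0e-02 -2.0e-02] 36.4
[ 0.05072969  0.01977678 -0.91700905]
```

View pics/p5.png

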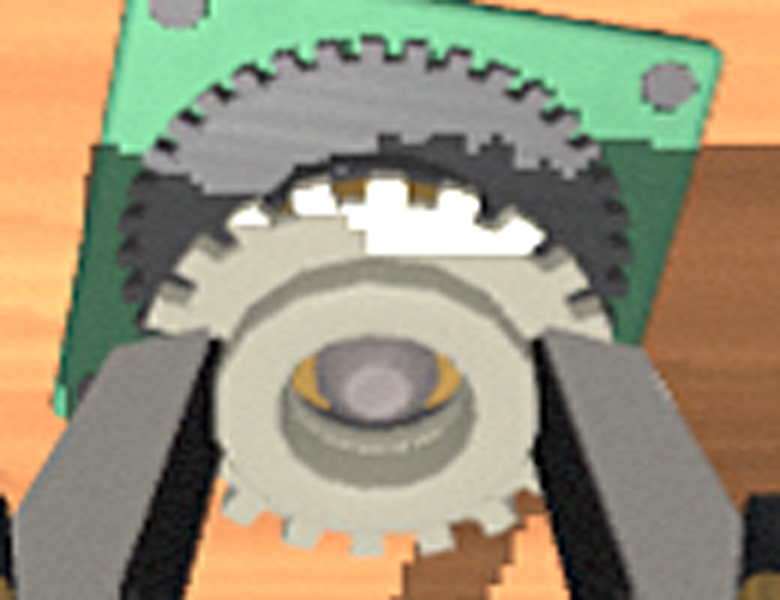

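>>> move_arm(
  motion=[
    {"tx":0,"ty":0,"tz":0.06,"wx":0,"wy":0,"wz":0},
    {"tx":0,"ty":0,"tz":0.14,"wx":0,"wy":0,"wz":0},
    {"tx":0,"ty":0,"tz":0.22,"wx":0,"wy":0,"wz":0},
    {"tx":0,"ty":0,"tz":0.27,"wx":0,"wy":0,"wz":0},
    {"tx":0,"ty":0,"tz":0.27,"wx":0,"wy":0,"wz":0},
    {"tx":0,"ty":0,"tz":0.29,"wx":0,"wy":0,"wz":0},
    {"tx":0,"ty":0,"tz":0.3,"wx":0,"wy":0,"wz":0},
    {"tx":0,"ty":0,"tz":0.3,"wx":0,"wy":0,"wz":0},
  ],
)

```text
clock: 27.35
tcp_pos: [470.6, -116.0, 38.5]
orientation: [180.0, -0.0, -0.0]
wrist_force: [-0.5, 0.7, -1.4]
grip_width: 36.0
```

>>> move_arm(
  motion=[
    {"tx":0,"ty":0,"tz":0.006,"wx":0,"wy":0,"wz":0},
    {"tx":0,"ty":0,"tz":0.012,"wx":0,"wy":0,"wz":0},
    {"tx":0,"ty":0,"tz":0.018,"wx":0,"wy":0,"wz":0},
    {"tx":0,"ty":0,"tz":0.018,"wx":0,"wy":0,"wz":0},
  ],
)

```text
clock: 27.75
tcp_pos: [470.5, -115.9, 36.9]
orientation: [180.0, 0.0, -0.0]
wrist_force: [0.0, 1.0, -0.8]
grip_width: 36.3
```

>>> move_arm(
  motion=[
    {"tx":0,"ty":0,"tz":0.006,"wx":0,"wy":0,"wz":0},
    {"tx":0,"ty":0,"tz":0.01,"wx":0,"wy":0,"wz":0},
    {"tx":0,"ty":0,"tz":0.01,"wx":0,"wy":0,"wz":0},
  ],
)

```text
clock: 28.05
tcp_pos: [470.6, -115.9, 36.4]
orientation: [180.0, -0.0, -0.0]
wrist_force: [-0.2, -0.6, 2.2]
grip_width: 36.4
```

Seated at TCP 36.4, with contact force. Releasing.

>>> move_arm(
  motion=[
    {"tx":0,"ty":0,"tz":0,"wx":0,"wy":0,"wz":0},
    {"tx":0,"ty":0,"tz":0,"wx":0,"wy":0,"wz":0},
    {"tx":0,"ty":0,"tz":0,"wx":0,"wy":0,"wz":0},
    {"tx":0,"ty":0,"tz":0,"wx":0,"wy":0,"wz":0},
  ],
  grip=0.4,
)

```text
clock: 28.45
tcp_pos: [470.5, -115.9, 36.1]
orientation: [180.0, 0.0, -0.0]
wrist_force: [-0.3, -0.9, 0.1]
grip_width: 64.4
```

>>> move_arm(
  motion=[
    {"tx":0,"ty":0,"tz":-0.3,"wx":0,"wy":0,"wz":0},
    {"tx":0,"ty":0,"tz":-0.7,"wx":0,"wy":0,"wz":0},
    {"tx":0,"ty":0,"tz":-0.8,"wx":0,"wy":0,"wz":0},
    {"tx":0,"ty":0,"tz":-0.8,"wx":0,"wy":0,"wz":0},
  ],
)

```text
clock: 28.85
tcp_pos: [471.6, -116.3, 101.2]
orientation: [179.9, -0.2, -0.0]
wrist_force: [0.0, 0.2, 0.3]
grip_width: 65.9
```

```bash
python3 - <<'E'
from h import *
st,p,d=snap("w_p6"); print(st['wrist_force'])
hsv=cv2.cvtColor(p,cv2.COLOR_BGR2HSV); H,S,V=[hsv[...,i].astype(int) for i in range(3)]
for b in blobs(((H<4)|(H>176))&(S>170)&(V>80)): print(np.round(b,1),plane("wrist",b[:2],20,st))
E
```

```text
28.85 [ 471.61 -116.32  101.22] [ 1.7993e+02 -1.7000e-01 -1.0000e-02] 65.9
[0.0165884  0.2114672  0.25672748]
[392.9 238.5 268.   16.6] [[ 404.58103487 -281.94771571   20.        ]]
```

View pics/w_p6.png

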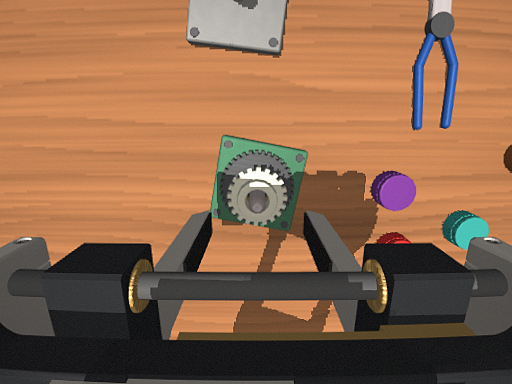

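>>> move_arm(
  motion=[
    {"tx":-0.15,"ty":0.4,"tz":0,"wx":0,"wy":0,"wz":0},
    {"tx":-0.36,"ty":0.8,"tz":0,"wx":0,"wy":0,"wz":0},
  ],
)

```text
clock: 29.1
tcp_pos: [441.0, -179.6, 98.5]
orientation: [-179.9, 0.1, 0.1]
wrist_force: [0.4, 0.0, 0.3]
grip_width: 66.0
```

>>> move_arm(
  motion=[
    {"tx":-0.15,"ty":0.4,"tz":0,"wx":0,"wy":0,"wz":0},
    {"tx":-0.36,"ty":0.8,"tz":0,"wx":0,"wy":0,"wz":0},
  ],
)

```text
clock: 29.3
tcp_pos: [411.6, -244.2, 98.4]
orientation: [-179.9, 0.1, 0.0]
wrist_force: [0.3, -0.8, -0.8]
grip_width: 66.0
```

>>> move_arm(
  motion=[
    {"tx":-0.15,"ty":0.3,"tz":0.2,"wx":0,"wy":0,"wz":0},
    {"tx":-0.35,"ty":0.56,"tz":0.6,"wx":0,"wy":0,"wz":0},
    {"tx":-0.35,"ty":0.56,"tz":0.8,"wx":0,"wy":0,"wz":0},
    {"tx":-0.35,"ty":0.56,"tz":0.8,"wx":0,"wy":0,"wz":0},
    {"tx":-0.35,"ty":0.56,"tz":0.8,"wx":0,"wy":0,"wz":0},
    {"tx":-0.35,"ty":0.56,"tz":0.8,"wx":0,"wy":0,"wz":0},
  ],
)

```text
clock: 29.9
tcp_pos: [385.5, -288.7, 36.6]
orientation: [180.0, -0.0, 0.0]
wrist_force: [0.2, 0.2, 0.4]
grip_width: 65.8
```

```bash
python3 - <<'E'
from h import *
st,p,d=snap("w_c1")
cv2.imwrite("pics/cc1.png",cv2.resize(p[140:240,190:330],None,fx=5,fy=5))
E
```

```text
29.9 [ 385.54 -288.68   36.61] [ 1.7997e+02 -4.0000e-02  3.0000e-02] 65.8
```

View pics/cc1.png

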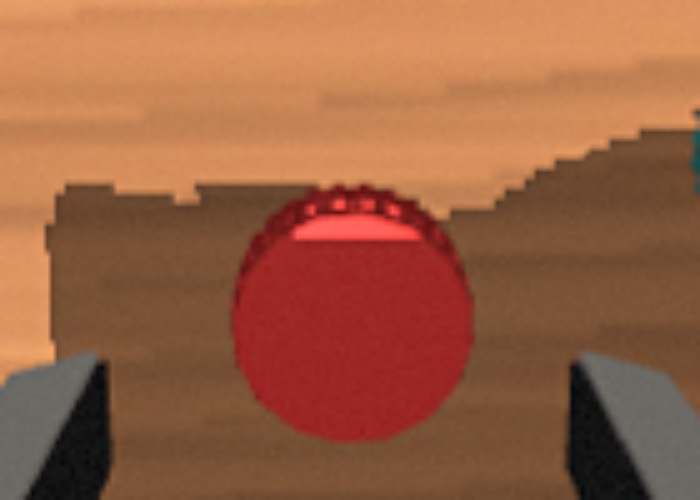

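```bash
python3 - <<'E'
from h import *
print(tool(260.2,205,10.6))
E
```

```text
[-1.5  1.9 10.6]
```

>>> move_arm(
  motion=[
    {"tx":-0.025,"ty":0.03,"tz":0.1,"wx":0,"wy":0,"wz":0},
    {"tx":-0.025,"ty":0.03,"tz":0.3,"wx":0,"wy":0,"wz":0},
    {"tx":-0.025,"ty":0.03,"tz":0.5,"wx":0,"wy":0,"wz":0},
    {"tx":-0.025,"ty":0.03,"tz":0.7,"wx":0,"wy":0,"wz":0},
    {"tx":-0.025,"ty":0.03,"tz":0.81,"wx":0,"wy":0,"wz":0},
    {"tx":-0.025,"ty":0.03,"tz":0.81,"wx":0,"wy":0,"wz":0},
    {"tx":-0.025,"ty":0.03,"tz":0.81,"wx":0,"wy":0,"wz":0},
  ],
)

```text
clock: 30.65
tcp_pos: [383.2, -291.3, -28.3]
orientation: [180.0, -0.0, 0.0]
wrist_force: [0.2, 0.3, -0.2]
grip_width: 65.5
```

```bash
python3 - <<'E'
from h import *
st,p,d=snap("w_c2"); print(st['wrist_force'])
cv2.imwrite("pics/cc2.png",cv2.resize(p[145:265,195:325],None,fx=6,fy=5,interpolation=cv2.INTER_CUBIC)[:600])
E
```

```text
30.65 [ 383.24 -291.34  -28.33] [ 1.7997e+02 -2.0000e-02  0.0000e+00] 65.5
[ 0.23001577  0.33089751 -0.17958319]
```

View pics/cc2.png

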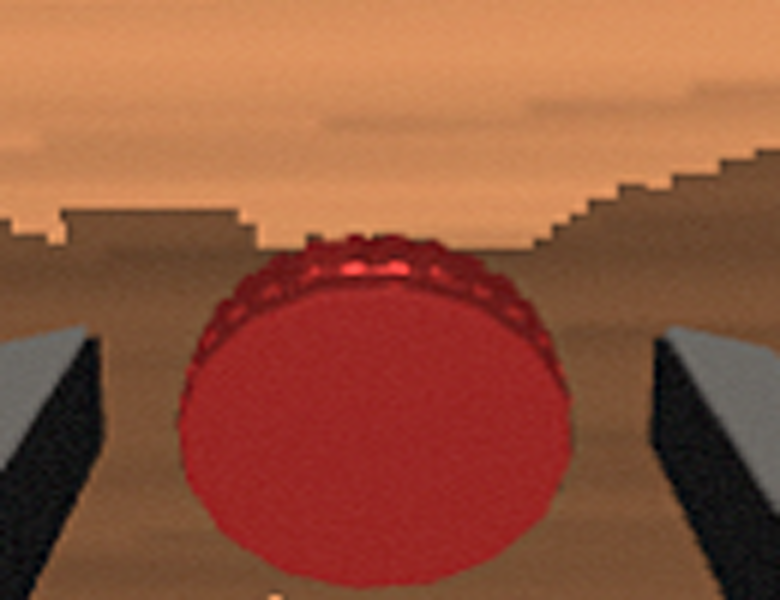

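>>> move_arm(
  motion=[
    {"tx":0,"ty":0,"tz":0,"wx":0,"wy":0,"wz":0},
    {"tx":0,"ty":0,"tz":0,"wx":0,"wy":0,"wz":0},
    {"tx":0,"ty":0,"tz":0,"wx":0,"wy":0,"wz":0},
    {"tx":0,"ty":0,"tz":0,"wx":0,"wy":0,"wz":0},
    {"tx":0,"ty":0,"tz":0,"wx":0,"wy":0,"wz":0},
  ],
  grip=-1,
  force=20,
)

```text
clock: 31.2
tcp_pos: [383.1, -291.3, -28.2]
orientation: [180.0, -0.0, -0.0]
wrist_force: [0.2, 0.4, 3.8]
grip_width: 43.2
```

>>> move_arm(
  motion=[
    {"tx":0,"ty":0,"tz":-0.2,"wx":0,"wy":0,"wz":0},
    {"tx":0,"ty":0,"tz":-0.6,"wx":0,"wy":0,"wz":0},
    {"tx":0,"ty":0,"tz":-1,"wx":0,"wy":0,"wz":0},
  ],
)

```text
clock: 31.5
tcp_pos: [382.2, -290.4, 51.6]
orientation: [-179.9, 0.1, -0.0]
wrist_force: [0.2, -0.7, -0.7]
grip_width: 43.6
```

```bash
python3 - <<'E'
from h import *
st,p,d=snap("w_c3"); print(st['wrist_force'])
cv2.imwrite("pics/cc3.png",cv2.resize(p[145:265,195:325],None,fx=6,fy=5,interpolation=cv2.INTER_CUBIC)[:600])
E
```

```text
31.5 [ 382.24 -290.43   51.64] [-1.7991e+02  9.0000e-02 -1.0000e-02] 43.6
[ 0.19236266 -0.73136668 -0.7476349 ]
```

View pics/cc3.png

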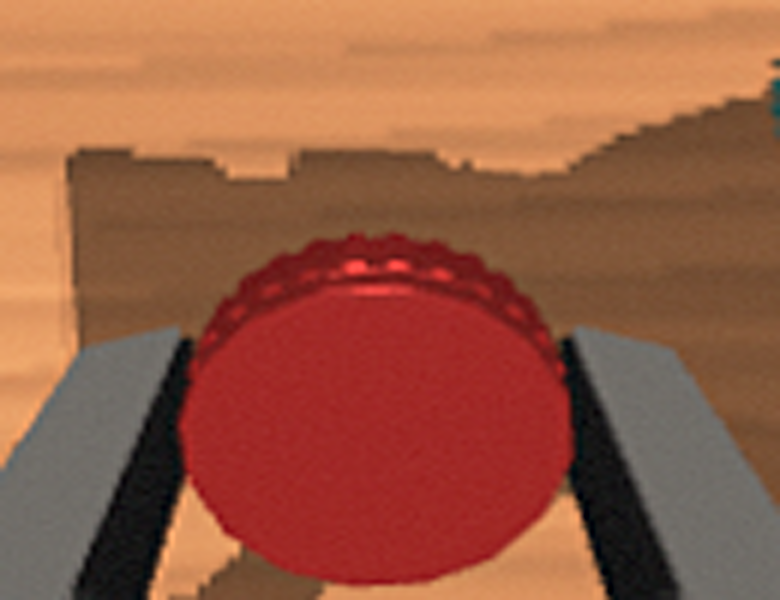

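```bash
python3 - <<'E'
from h import *
print(tool(257.3,231.2,-54.3), tool(195+377/6-.4,145+412/5-.4,-(22+25.4)),tool(195+377/6-.4,145+417/5-.4,-48.7))
E
```

```text
[  1.4  -0.7 -54.3] [  1.4  -0.6 -47.4] [  1.3  -0.6 -48.7]
```

>>> move_arm(
  motion=[
    {"tx":0.1,"ty":-0.2,"tz":-0.3,"wx":0,"wy":0,"wz":0},
    {"tx":0.25,"ty":-0.5,"tz":-0.55,"wx":0,"wy":0,"wz":0},
    {"tx":0.4,"ty":-0.8,"tz":-0.55,"wx":0,"wy":0,"wz":0},
  ],
)

```text
clock: 31.85
tcp_pos: [417.0, -228.0, 97.8]
orientation: [179.8, -0.3, -0.1]
wrist_force: [-0.2, -0.7, -0.1]
grip_width: 43.5
```

>>> move_arm(
  motion=[
    {"tx":0.2,"ty":-0.4,"tz":0,"wx":0,"wy":0,"wz":0},
    {"tx":0.4,"ty":-0.8,"tz":0,"wx":0,"wy":0,"wz":0},
  ],
)

```text
clock: 32.05
tcp_pos: [447.3, -162.1, 95.4]
orientation: [180.0, -0.0, -0.1]
wrist_force: [-0.3, -0.7, -0.5]
grip_width: 43.4
```

>>> move_arm(
  motion=[
    {"tx":0.15,"ty":-0.3,"tz":0,"wx":0,"wy":0,"wz":0},
    {"tx":0.29,"ty":-0.59,"tz":0,"wx":0,"wy":0,"wz":0},
    {"tx":0.29,"ty":-0.59,"tz":0,"wx":0,"wy":0,"wz":0},
    {"tx":0.29,"ty":-0.59,"tz":0,"wx":0,"wy":0,"wz":0},
    {"tx":0.29,"ty":-0.59,"tz":0,"wx":0,"wy":0,"wz":0},
    {"tx":0.29,"ty":-0.59,"tz":0,"wx":0,"wy":0,"wz":0},
  ],
)

```text
clock: 32.65
tcp_pos: [469.7, -116.8, 95.3]
orientation: [180.0, 0.0, -0.1]
wrist_force: [0.4, -1.1, 0.3]
grip_width: 43.3
```

>>> move_arm(
  motion=[
    {"tx":0.008,"ty":-0.012,"tz":0.05,"wx":0,"wy":0,"wz":0},
    {"tx":0.008,"ty":-0.012,"tz":0.15,"wx":0,"wy":0,"wz":0},
    {"tx":0.008,"ty":-0.012,"tz":0.25,"wx":0,"wy":0,"wz":0},
    {"tx":0.008,"ty":-0.012,"tz":0.25,"wx":0,"wy":0,"wz":0},
    {"tx":0.008,"ty":-0.012,"tz":0.25,"wx":0,"wy":0,"wz":0},
    {"tx":0.008,"ty":-0.012,"tz":0.25,"wx":0,"wy":0,"wz":0},
  ],
)

```text
clock: 33.25
tcp_pos: [470.9, -115.0, 75.4]
orientation: [180.0, -0.0, -0.0]
wrist_force: [0.4, 0.2, -0.2]
grip_width: 43.4
```

```bash
python3 - <<'E'
from h import *
st,p,d=snap("w_c4"); print(st['wrist_force'])
p,d=imaging.capture("scene"); cv2.imwrite("pics/s2.png",cv2.resize(p[110:230,160:310],None,fx=5,fy=5,interpolation=cv2.INTER_CUBIC))
E
```

```text
33.25 [ 470.95 -115.     75.42] [ 1.7999e+02 -1.0000e-02 -1.0000e-02] 43.4
[ 0.42830082  0.22550594 -0.21051516]
```

View pics/s2.png

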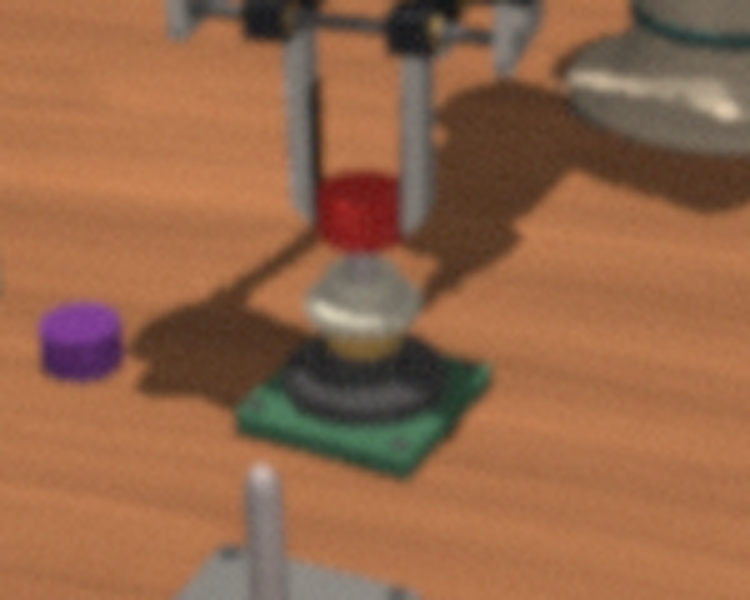

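View pics/w_c4.png

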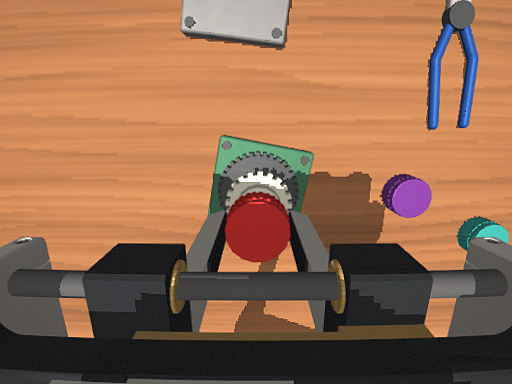

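>>> move_arm(
  motion=[
    {"tx":-0.005,"ty":0.01,"tz":0,"wx":0,"wy":0,"wz":0},
    {"tx":-0.005,"ty":0.01,"tz":0.03,"wx":0,"wy":0,"wz":0},
    {"tx":-0.005,"ty":0.01,"tz":0.06,"wx":0,"wy":0,"wz":0},
    {"tx":-0.005,"ty":0.01,"tz":0.09,"wx":0,"wy":0,"wz":0},
    {"tx":-0.005,"ty":0.01,"tz":0.12,"wx":0,"wy":0,"wz":0},
    {"tx":-0.005,"ty":0.01,"tz":0.12,"wx":0,"wy":0,"wz":0},
  ],
)

```text
clock: 33.95
tcp_pos: [470.0, -115.6, 65.3]
orientation: [-180.0, 0.1, -0.0]
wrist_force: [-0.1, 0.3, 0.3]
grip_width: 43.4
```

>>> move_arm(
  motion=[
    {"tx":0,"ty":0,"tz":0.03,"wx":0,"wy":0,"wz":0},
    {"tx":0,"ty":0,"tz":0.06,"wx":0,"wy":0,"wz":0},
    {"tx":0,"ty":0,"tz":0.08,"wx":0,"wy":0,"wz":0},
    {"tx":0,"ty":0,"tz":0.09,"wx":0,"wy":0,"wz":0},
    {"tx":0,"ty":0,"tz":0.09,"wx":0,"wy":0,"wz":0},
    {"tx":0,"ty":0,"tz":0.09,"wx":0,"wy":0,"wz":0},
  ],
)

```text
clock: 34.55
tcp_pos: [470.4, -115.8, 58.6]
orientation: [180.0, -0.0, -0.0]
wrist_force: [0.6, -0.2, 0.4]
grip_width: 43.8
```

>>> move_arm(
  motion=[
    {"tx":0,"ty":0,"tz":0.01,"wx":0,"wy":0,"wz":0},
    {"tx":0,"ty":0,"tz":0.02,"wx":0,"wy":0,"wz":0},
    {"tx":0,"ty":0,"tz":0.03,"wx":0,"wy":0,"wz":0},
    {"tx":0,"ty":0,"tz":0.03,"wx":0,"wy":0,"wz":0},
  ],
)

```text
clock: 34.95
tcp_pos: [470.3, -115.7, 56.1]
orientation: [-180.0, 0.0, -0.0]
wrist_force: [1.0, 1.2, 0.1]
grip_width: 43.2
```

>>> move_arm(
  motion=[
    {"tx":0,"ty":0,"tz":0.006,"wx":0,"wy":0,"wz":0},
    {"tx":0,"ty":0,"tz":0.01,"wx":0,"wy":0,"wz":0},
    {"tx":0,"ty":0,"tz":0.01,"wx":0,"wy":0,"wz":0},
  ],
)

```text
clock: 35.25
tcp_pos: [470.5, -115.8, 55.8]
orientation: [180.0, -0.0, -0.0]
wrist_force: [-0.0, 0.2, 3.9]
grip_width: 43.3
```

Contact at 55.8, where 55.7 was expected. Releasing, rising and moving clear, then checking.

>>> move_arm(
  motion=[
    {"tx":0,"ty":0,"tz":0,"wx":0,"wy":0,"wz":0},
    {"tx":0,"ty":0,"tz":0,"wx":0,"wy":0,"wz":0},
    {"tx":0,"ty":0,"tz":0,"wx":0,"wy":0,"wz":0},
    {"tx":0,"ty":0,"tz":0,"wx":0,"wy":0,"wz":0},
  ],
  grip=0.4,
)

```text
clock: 35.65
tcp_pos: [470.4, -115.8, 55.2]
orientation: [180.0, 0.0, -0.0]
wrist_force: [-0.4, -0.4, -1.1]
grip_width: 65.7
```

>>> move_arm(
  motion=[
    {"tx":0,"ty":0,"tz":-0.2,"wx":0,"wy":0,"wz":0},
    {"tx":0,"ty":0,"tz":-0.6,"wx":0,"wy":0,"wz":0},
    {"tx":0,"ty":0,"tz":-1,"wx":0,"wy":0,"wz":0},
    {"tx":0,"ty":0,"tz":-1,"wx":0,"wy":0,"wz":0},
  ],
)

```text
clock: 36.05
tcp_pos: [473.7, -117.0, 139.4]
orientation: [179.8, -0.5, -0.0]
wrist_force: [0.5, -0.5, 0.2]
grip_width: 65.9
```

>>> move_arm(
  motion=[
    {"tx":-0.5,"ty":0,"tz":-0.3,"wx":0,"wy":0,"wz":0},
    {"tx":-1,"ty":0,"tz":-0.5,"wx":0,"wy":0,"wz":0},
    {"tx":-1,"ty":0,"tz":-0.5,"wx":0,"wy":0,"wz":0},
    {"tx":-1,"ty":0,"tz":-0.5,"wx":0,"wy":0,"wz":0},
  ],
)

```text
clock: 36.45
tcp_pos: [390.2, -115.8, 175.3]
orientation: [180.0, -0.1, -0.1]
wrist_force: [0.8, 0.1, -0.4]
grip_width: 65.7
```

```bash
python3 - <<'E'
from h import *
st,p,d=snap("w_f"); print(st['wrist_force'])
p,d=imaging.capture("scene"); cv2.imwrite("pics/s3.png",p); cv2.imwrite("pics/s4.png",cv2.resize(p[130:220,180:290],None,fx=6,fy=6,interpolation=cv2.INTER_CUBIC))
hsv=cv2.cvtColor(p,cv2.COLOR_BGR2HSV); H,S,V=[hsv[...,i].astype(int) for i in range(3)]
m=((H<5)|(H>175))&(S>150)&(V>60); c=cont(m,(200,120,280,220)); print("red px",c.min(0),c.max(0))
x,y=470.4,-115.2
print("expect cap top/bottom centre",proj("scene",[[x,y,110],[x,y,84],[x,y+22.5,97],[x,y-22.5,97]]).round(1))
E
```

```text
36.45 [ 390.24 -115.75  175.25] [ 1.7998e+02 -7.0000e-02 -6.0000e-02] 65.7
[ 0.77203721  0.063694   -0.42782909]
red px [224 151] [241 166]
expect cap top/bottom centre [[232.3 154. ]
 [232.5 163.4]
 [241.2 159.9]
 [223.7 157.6]]
```

View pics/s4.png

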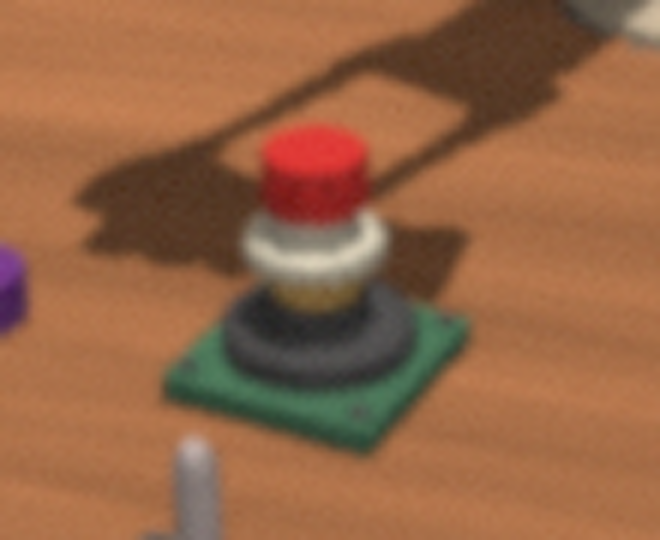

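View pics/w_f.png

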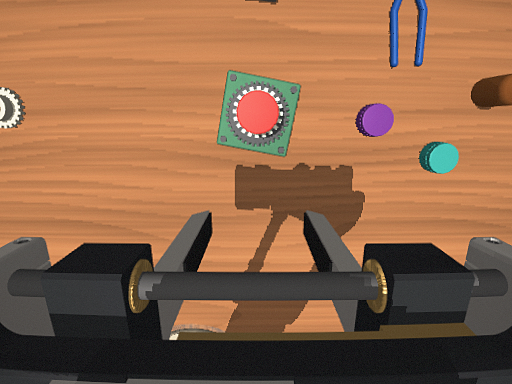

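View pics/s3.png

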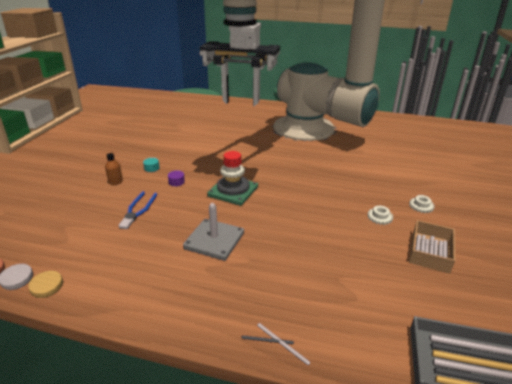

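The stack is complete, and the cap lies where it was predicted (red pixels 224–241 × 151–166). The grey stand is empty, the bystanders haven't moved and the gripper is clear. Handing in.

```bash
python3 - <<'E'
from plant import close_job
print(close_job())
E
```

```text
the job is handed in; nothing more can be done
None
```

The gear set is built on the green stand's post, in the order asked: large dark gear, brass bush, the white gear nearest the base (462 mm away), then the red cap. Each piece was lowered until it touched what was below, then let go.

- **Seating:** contact came within about 0.3 mm of the expected height for all four: TCP -4.0 (expected about -4), 13.1 (13.2), 36.4 (36.6) and 55.8 mm (55.7).
- **Final pictures:** the cap is where its fully seated position projects in the scene view. The grey stand is empty, and the pliers, pin box, bottle and look-alikes look unmoved. The gripper is open and clear of everything.
- **Time and forces:** the job took 36.5 s of the 115 s allowed. The highest wrist force I read was about 5 N.

**What disagreed:** the real fingertips end about 37–40 mm behind the reported TCP. My first grasp of the large gear therefore closed on air above the hub, without touching it. I confirmed the offset in the wrist and scene views and allowed for it from then on. The reported pose also varied by 1–3 mm during and just after moves, so I centred each hole on the post from the wrist pictures. The cap hides the post, so for that I used the pose and the scene view.

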